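# Sieve the small milling slugs out of the large ones

### The arm

A 7-joint arm with a two-finger parallel gripper is mounted at the origin on the work surface. World frame = base frame: x ahead of the robot, y to its left, z up, the work surface at z = 0. Lengths are in m, angles in rad, forces in N, time in s.
With the tool pointing down it reaches from about 0.425 to 0.925 m from the base axis. Payload 6.8 kg.
Tool frame: the origin (TCP) lies on the front face of the gripper's body, between the roots of the fingers; the fingertips stand 73 mm ahead of it and the grasp point (between the pads) lies 54 mm ahead of it; z points along the fingers, y is the direction in which the jaws open and shut (so a half turn about z gives the same grasp; the last joint's range is limited). The gripper opens to 85 mm and grips with 20 to 120 N. Pads are 22 mm wide; open, the fingers measure 114 mm over their backs; the gripper's body (76 mm by 85 mm) begins 54 mm behind the grasp point. The pads swing forward as they close: fully open they stand 13 mm farther back than shut.
Start: joints at [1.104, 0.477, 0.022, 1.555, -0.011, 1.109, -0.083], TCP at [0.237, -0.632, 0.304] pointing down, gripper open.
Joint ranges: [-2.96, 2.96], [-0.34, 2.1], [-1.41, 1.46], [0.24, 2.44], [-1.37, 4.51], [0.17, 1.92], [-2.96, 2.96]. Speed limits (rad/s): [2.39, 2.39, 3.14, 3.14, 3.14, 3.14, 3.14].

### API

Orientations are given as a unit quaternion [w, x, y, z].
In Python, from station import get_obs, read_camera, hand_in, spot_in, cut_out, spot_point gives the robot as it stands. The module is installed in compiled form; this text tells all that it offers.
- The arm moves only by the tool move_arm, never from a script. Its arguments are lists of equal length, an entry for each row: "gripper": the opening, from 0 (shut) to 1 (fully open); "xyz": the shift along the tool's x, y, z in cm, a list of three; "twist": the turn about the tool's z in rad. A call has 1 to 5 rows; each row is the pose to reach, as a shift and turn from the pose commanded when the call began, along the tool's axes at that moment; what a row does not reach only later rows make up. A row lasts 1/12 s, in which the tool goes at most 41.7 mm and 7.16 degrees, less where a joint would pass 70% of its speed; a pose out of reach is approached as far as the arm can. A call with a gripper value outside its range is refused whole. The fingers move at their own pace and stop on an object; "squeeze" is the grip in N (left out, the last holds). Time passes only in rows, so rows that repeat a pose let the fingers close. It gives the time, the measured TCP pose, the force and the opening at its end, in the units of the state.
- get_obs(): the state, without advancing time (a new reading comes with each control period).
- read_camera(name): name is "scene" or "top" or "wrist"; returns a dict with "pixels" (480x640x3 uint8, red, green, blue), "fx", "fy", "cx", "cy" (pixels), "k1" (the pictures are not rectified: a ray, as slopes to the right and down, at radius r is drawn at 1 + k1 r^2 times it, then the intrinsics apply), "R" (3x3) and "t" (3): a world point X has camera coordinates R X + t. Camera axes: x right, y down, z forward; pixel columns grow to the right and rows downward; lengths in m; the calibration is good to about 2 mm. A picture is of the moment at which its call begins. There is no depth.
- hand_in(): hands the job in, once; it reports no verdict.
Trained networks look in the newest picture that a camera, given by its name, has taken for a name from the list of things; names that differ only in an ending like _2 or _b are one class to them, and where a whole thing is asked for, a point or a joint stands for the part that bears it (a point fixed in the world has none). Each returns a list of dicts, best first, with "p" (0 to 1); they miss things now and then, are a little off and sometimes report something else, mostly with a low value. They report only what shows in the picture. A call takes as long as a camera call. They do not tell look-alikes from the thing itself.
- spot_in(query, camera): "centre" ([x, y, z] in m, in world coordinates, good to about 4 mm: the middle of the surface that is visible of it).
- cut_out(query, camera): "pixels" (480x640 bool, what is visible of it).
- spot_point(query, camera): "centre" ([x, y, z] in m, in world coordinates, good to about 4 mm: a listed point, or the origin of a listed thing).
The state is a dict: "t": time; "q": joint angles; "joint_vel": joint speeds; "joint_torque": joint torques, N m; "eef_pos": TCP position; "tool_rot": TCP orientation; "contact_force": force on the tool from outside, world axes, zero at the start; "torque": the same for the moment, N m; "gripper_width": opening from 0.0 (shut) to 1.0 (fully open).
Only numpy, scipy, OpenCV 4.12 (cv2) and the standard library are available. Lean on these libraries where they do the work, as an engineer would, in place of code of your own. Each camera call takes 0.05 s, during which the arm holds its last target.

### The job

Pick up the slotted hand sieve by its black overhead handle, carry it level and smoothly to the white collecting pan, and lower it gently, handle bar across the pan and centred, until it rests lightly on the rim; feel for the rim, because the pan's height is set differently each time and it must never be pressed with more than about 20 N. Still gripping it and keeping it lightly on the rim, shake it briskly side to side along the pan's length, about 20 mm each way from the middle and at least three times, until all four small brass slugs have dropped into the pan and only the two large dark ones are left in the sieve. Then set the sieve with the large slugs gently back on the middle of the blue mat, let go, and leave the tube rack, bottle and beaker where they stand.

Things in the scene. Friction and masses are not known exactly. Their poses are not given: they have to be found in the camera images.
- sieve: Loose steel hand sieve, 0.26 to 0.42 kg plus 0.16 kg of slugs. Origin: centre of its flat underside; z up, x along its handle bar. Floor plate 132 (x) by 110 (y) by 4 mm; walls 26 mm high round an inside of 98 (x) by 104 (y) mm. The floor is solid for |y| under 28 mm; beside that, a row of four openings on each side fills the whole inside length, |y| 28 to 46.5 mm. Slugs that slide in y reach them.
- sieve_handle (a point): Centre of the sieve's black handle bar, the place to grip it from above: 64 mm above the sieve's underside, straight over its centre. The bar lies along the sieve's x, 14 mm wide (y), 18 mm high, 132 mm long, on a post at each end, and is free underneath (34 mm above the walls' top edge is the bar's centre). Axes as the sieve's. The centre of mass lies about straight below.
- sieve_slot (a point): Middle of the row of openings on the sieve's +y side, in the floor's upper face (37 mm from the centre; a like row is at -y). Openings are 18.5 (y) by 21 mm or more. Small slugs fall through, large ones cannot. The floor is slippery: slugs stay put in level carrying under 1.2 m/s2 and slide above about 2.4 m/s2, so shake briskly (40 mm strokes in about 0.15 to 0.2 s). Slugs dropped outside the pan are lost.
- stand: Fixed stand under the white pan. Origin: centre of its base's underside, on the work surface; z up, y along the pan's length. The pan, an open box 116 (x) by 186 (y) mm, walls 5 mm thick, 38 mm deep inside, is centred over it at the same yaw. Its level rim is 100 to 140 mm above the work surface, NOT given by this reading: find it by touch. The pan is sprung: it yields 1 mm per 3 N, 12 mm at most.
- stand_knob (a point): Black clamp knob on the stand's sleeve at its -x side, 46 mm from the sleeve's axis, 40 mm up (it is not to be used). For sieving, the sieve lies on the pan's two long walls with sieve x along stand x (or half a turn from it, within 0.1 rad), centred within 6 mm across the pan, starting in the middle; it can go up to 30 mm either way along stand y.
- mat: Fixed flat blue mat 170 (x) by 160 (y) by 6 mm, where the sieve stands at the start and must be put back. Origin: centre of its underside, on the work surface; z up. The sieve may stand at any yaw on it.
- tube_rack: Bystander: loose blue tube rack 70 by 170 mm, 58 mm high, origin at the centre of its underside. Leave it alone.
- reagent: Bystander: loose amber bottle, 64 mm across, 130 mm high, origin at the centre of its underside. Leave it alone.
- beaker: Bystander: loose glass beaker, 68 mm across, 75 mm high, origin at the centre of its underside. Leave it alone.
- small0_center (a point): Centre of a small brass slug: upright solid cylinder 13 mm across, 10 mm high, 11 g; at the start it stands on the solid middle of the sieve's floor. Loose; its orientation about its own axis means nothing.
- small1_center (a point): Centre of a small brass slug: upright solid cylinder 13 mm across, 10 mm high, 11 g; at the start it stands on the solid middle of the sieve's floor. Loose; its orientation about its own axis means nothing.
- small2_center (a point): Centre of a small brass slug: upright solid cylinder 13 mm across, 10 mm high, 11 g; at the start it stands on the solid middle of the sieve's floor. Loose; its orientation about its own axis means nothing.
- small3_center (a point): Centre of a small brass slug: upright solid cylinder 13 mm across, 10 mm high, 11 g; at the start it stands on the solid middle of the sieve's floor. Loose; its orientation about its own axis means nothing.
- large0_center (a point): Centre of a large dark-steel slug: upright solid cylinder 28 mm across, 12 mm high, 58 g; at the start it stands on the solid middle of the sieve's floor; too large for the openings. Loose; its orientation about its own axis means nothing.
- large1_center (a point): Centre of a large dark-steel slug: upright solid cylinder 28 mm across, 12 mm high, 58 g; at the start it stands on the solid middle of the sieve's floor; too large for the openings. Loose; its orientation about its own axis means nothing.
Things that resemble listed ones, but are neither listed nor needed, are in the scene too. Leave any orange or red look-alike of the sieve alone.

How it is judged:
By the outcome, as a careful person would: the job done as asked, in the order asked, and still so for the second after the job is handed in, with the robot touching nothing.
It also fails if it takes over 72 s, if anything falls off the work surface, if the arm or the gripper's body presses on something with over 40 N, if the wrist force passes 120 N, or if a joint passes its speed limit or range.

## Working session

There is one attempt and no reset: what is moved stays moved. The work goes in short steps, Python scripts to look and compute and a tool call to move; the robot and the scene stay as the last step left them, time stands still between calls to the robot, and variables do not carry over. Pictures are saved under pics/ and viewed, and the job is handed in when it is done.

Besides the shell and the picture viewer there is one more tool, called after "Emit:" in YAML: its name, and indented under it one key for each argument. move_arm: Moves the arm, as the interface text tells. Its arguments: {"type":"object","properties":{"gripper":{"type":"array","items":{"type":"number"}},"xyz":{"type":"array","items":{"type":"array","items":{"type":"number"}}},"twist":{"type":"array","items":{"type":"number"}},"squeeze":{"type":"number"}},"required":["gripper","xyz","twist"]}

```bash
mkdir -p pics; ls; python3 - <<'E'
from station import *
import cv2
o=get_obs()
for k in ['t','q','eef_pos','tool_rot','contact_force','gripper_width']: print(k,o[k])
for c in ['scene','top','wrist']:
    d=read_camera(c); cv2.imwrite(f'pics/{c}0.png',d['pixels'][:,:,::-1])
    for q in ['sieve','sieve_handle','sieve_slot','stand','stand_knob','mat','tube_rack','reagent','beaker','small0_center','large0_center']:
        print(c,q,[(round(r['p'],2),[round(float(v),3) for v in r['centre']]) for r in spot_point(q,c)])
print(get_obs()['t'])
E
```

```text
pics
t 0.0
q [ 1.10391467  0.4777905   0.02234464  1.55648181 -0.01151114  1.10928963
 -0.08308095]
eef_pos [ 0.23684327 -0.63157991  0.3029193 ]
tool_rot [-8.92018175e-04  9.83949386e-01  1.78445392e-01 -2.27466955e-04]
contact_force [1.00339755 0.08356098 0.02004323]
gripper_width 0.9975685255984604
scene sieve [(0.78, [0.8, 0.233, 0.001]), (0.64, [0.351, 0.218, -0.001]), (0.58, [0.56, 0.246, 0.004])]
scene sieve_handle [(0.95, [0.561, 0.246, 0.071]), (0.76, [0.794, 0.222, 0.058]), (0.59, [0.349, 0.22, 0.063]), (0.43, [0.516, -0.218, 0.041])]
scene sieve_slot [(0.83, [0.364, 0.182, 0.006]), (0.64, [0.564, 0.281, 0.008]), (0.64, [0.829, 0.249, 0.007])]
scene stand [(0.63, [0.563, -0.221, -0.002])]
scene stand_knob [(0.97, [0.52, -0.217, 0.041])]
scene mat [(0.74, [0.559, -0.447, 0.0]), (0.58, [0.575, 0.235, 0.002]), (0.24, [0.562, 0.243, 0.005])]
scene tube_rack [(0.85, [0.771, -0.051, -0.001])]
scene reagent [(0.74, [0.562, -0.449, 0.001])]
scene beaker [(0.86, [0.477, 0.439, 0.002])]
scene small0_center []
scene large0_center [(0.62, [0.526, 0.258, 0.019])]
top sieve [(0.78, [0.35
[... 232 characters left out ...]
001]), (0.81, [0.829, 0.247, 0.002]), (0.64, [0.558, 0.285, 0.009]), (0.53, [0.565, -0.214, -0.0])]
top stand [(0.72, [0.565, -0.214, -0.0])]
top stand_knob [(0.71, [0.515, -0.219, 0.04])]
top mat [(0.78, [0.57, 0.236, -0.004])]
top tube_rack [(0.95, [0.771, -0.045, -0.002]), (0.62, [0.529, 0.263, 0.016])]
top reagent [(0.68, [0.554, -0.451, -0.0])]
top beaker [(0.66, [0.478, 0.433, -0.002])]
top small0_center [(0.37, [0.528, 0.23, 0.017])]
top large0_center [(0.5, [0.528, 0.261, 0.015])]
wrist sieve []
wrist sieve_handle []
wrist sieve_slot []
wrist stand []
wrist stand_knob []
wrist mat []
wrist tube_rack []
wrist reagent []
wrist beaker []
wrist small0_center []
wrist large0_center []
1.8
```

View pics/top0.png

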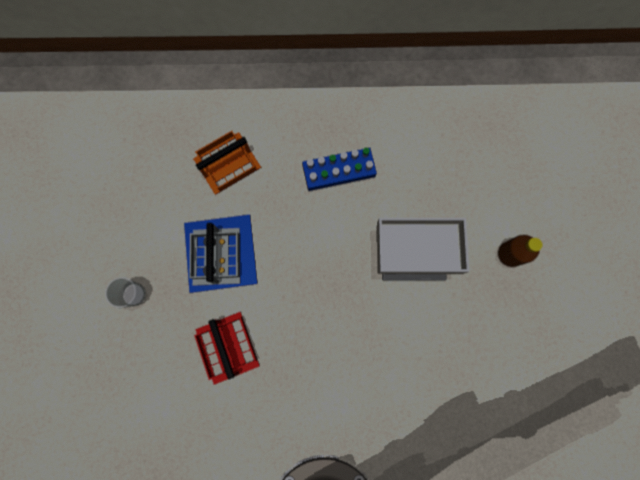

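View pics/scene0.png

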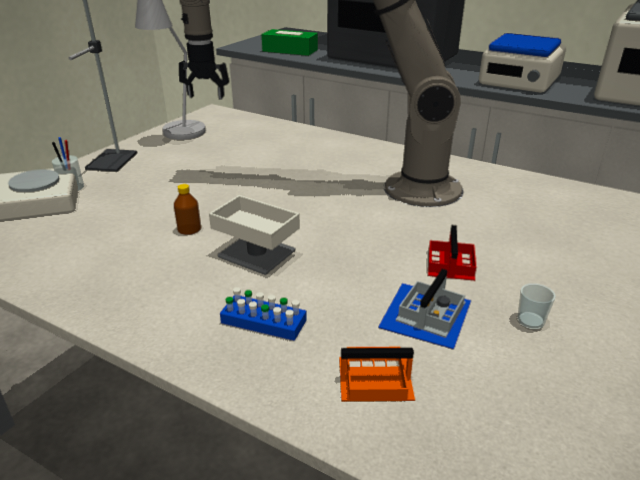

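The top picture shows three sieve-like things: orange (228,160), red (227,347) and steel grey on the blue mat (216,255). The grey one on the mat fits the description. The pan is at (420,247), the rack at (340,168), the bottle at (520,250) and the beaker at (130,292). Next I'll take a close crop and measure yaw.

```bash
cat > h.py <<'E'
from station import *
import numpy as np, cv2
def rays(d,uv):
    uv=np.asarray(uv,float).reshape(-1,2)
    s=np.c_[(uv[:,0]-d['cx'])/d['fx'],(uv[:,1]-d['cy'])/d['fy']]
    u=s.copy()
    for _ in range(20): u=s/(1+d['k1']*(u**2).sum(1,keepdims=True))
    R=np.array(d['R']);t=np.array(d['t'])
    return -R.T@t, np.c_[u,np.ones(len(u))]@R
def onz(d,uv,z):
    c,r=rays(d,uv); k=(z-c[2])/r[:,2]; return c+r*k[:,None]
def proj(d,X):
    X=np.asarray(X,float).reshape(-1,3); c=X@np.array(d['R']).T+d['t']
    s=c[:,:2]/c[:,2:]; s=s*(1+d['k1']*(s**2).sum(1,keepdims=True))
    return s*[d['fx'],d['fy']]+[d['cx'],d['cy']]
def rect(P):
    return cv2.minAreaRect(np.float32(P[:,:2]*1000))
E
python3 - <<'E'
from h import *
d=read_camera('top'); im=d['pixels']
print(d['fx'],d['k1'],rays(d,[[320,240]]))
cr=im[200:300,170:270]; cr2=im[200:300,360:480]
a=cv2.resize(cr,None,fx=4,fy=4,interpolation=cv2.INTER_CUBIC); b=cv2.resize(cr2,(400,400*100//120),interpolation=cv2.INTER_CUBIC)
out=np.zeros((400,800,3),np.uint8); out[:,:400]=a; out[:333,400:]=b
cv2.imwrite('pics/crop1.png',out[:,:,::-1])
# handle
m=np.zeros(im.shape[:2],np.uint8); m[200:300,170:270]=(cr.max(2)<45)
n,l,s,c=cv2.connectedComponentsWithStats(m); i=1+s[1:,4].argmax(); ys,xs=np.where(l==i)
print('handle px',s[i]); P=onz(d,np.c_[xs,ys],0.079); print(rect(P), P.mean(0))
h=im.astype(int); 
mm=((h[:,:,2]>h[:,:,0]+60)&(h[:,:,2]>100)).astype(np.uint8); mm[:,:170]=0;mm[:,270:]=0
ys,xs=np.where(mm); P=onz(d,np.c_[xs,ys],0.006); print('mat',rect(P))
for q in ['stand','sieve','mat','stand_knob']:
    for r in cut_out(q,'top'):
        ys,xs=np.where(r['pixels']); P=onz(d,np.c_[xs,ys],0.11 if 'stand' in q else 0.02); print(q,r['p'],len(xs),xs.mean(),ys.mean(),rect(P))
E
```

```text
454.22699956591356 0.014520591403372814 (array([ 3.92160119e-01, -4.20325284e-04,  1.06738416e+00]), array([[ 1.90526756e-01,  2.33479117e-04, -9.81685319e-01]]))
handle px [204 223  17  60 507]
((560.5549926757812, 238.82620239257812), (32.86806869506836, 131.84698486328125), 89.13091278076172) [0.55994484 0.24209412 0.079     ]
mat ((571.6913452148438, 237.72755432128906), (166.90545654296875, 157.24285888671875), 6.698127746582031)
stand 0.79 5333 421.4001500093756 247.81530095630976 ((556.8224487304688, -218.28607177734375), (191.22203063964844, 132.33396911621094), 89.05937957763672)
sieve 0.84 2436 225.00738916256157 160.3731527093596 ((797.3282470703125, 226.6500244140625), (124.46837615966797, 140.37757873535156), 32.665218353271484)
sieve 0.72 2257 225.6295968099247 348.34293309703145 ((354.9064636230469, 216.19363403320312), (137.1848907470703, 114.88511657714844), 21.199615478515625)
sieve 0.6 2278 213.97190517998243 254.79323968393328 ((571.2763671875, 247.59548950195312), (149.0804901123047, 115.97631072998047), 1.1023683547973633)
mat 0.96 2604 224.09639016897083 250.80414746543778 ((569.3076171875, 235.00234985351562), (172.65145874023438, 159.67002868652344), 6.710966110229492)
mat 0.71 1112 518.8390287769785 250.2859712230216 ((563.9367065429688, -464.4324951171875), (68.07814025878906, 109.27641296386719), 19.567983627319336)
stand_knob 0.57 5503 421.49827366890787 247.6988915137198 ((557.538330078125, -218.57284545898438), (135.22406005859375, 195.15402221679688), 0.290210098028183)
```

View pics/crop1.png

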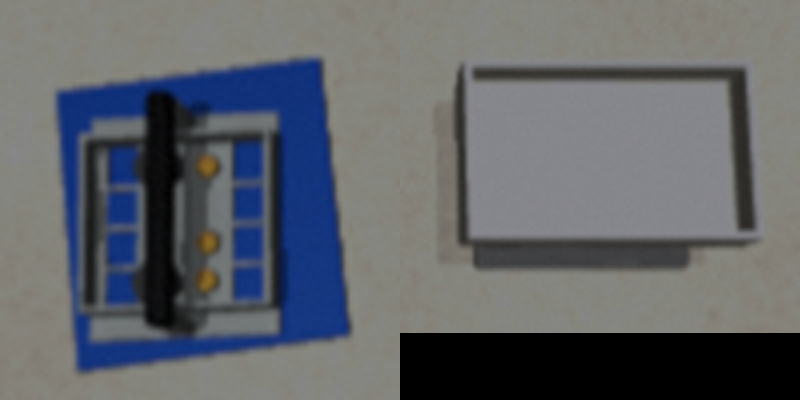

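```bash
python3 - <<'E'
import cv2,numpy as np
a=cv2.imread('pics/scene0.png')[190:280,195:315]; a=cv2.resize(a,None,fx=6,fy=6,interpolation=cv2.INTER_CUBIC); cv2.imwrite('pics/sc1.png',a)
a=cv2.imread('pics/top0.png')[210:285,370:475]; a=cv2.resize(a,None,fx=7,fy=7,interpolation=cv2.INTER_CUBIC); cv2.imwrite('pics/tp1.png',a)
E
```

```text
(no output)
```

View pics/sc1.png

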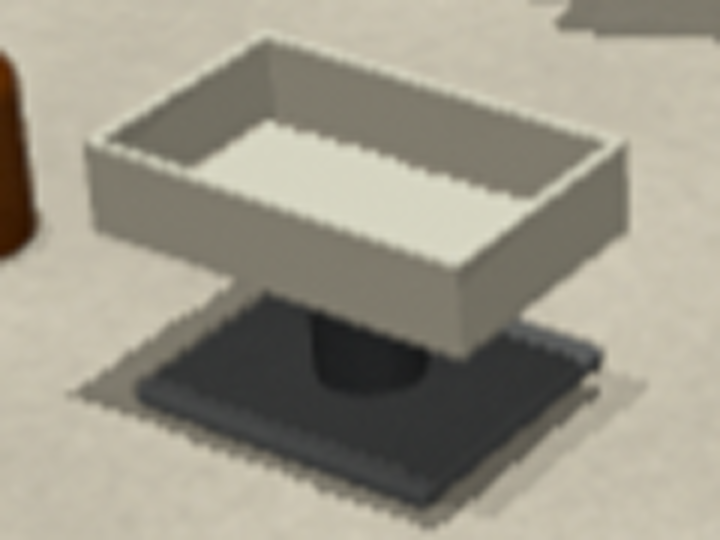

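View pics/tp1.png

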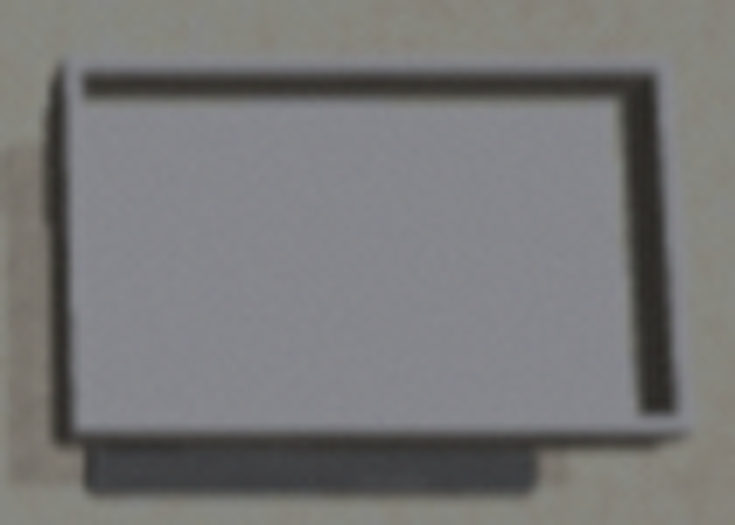

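```bash
python3 - <<'E'
from h import *
from scipy.optimize import least_squares
dt=read_camera('top'); ds=read_camera('scene')
sg=np.array([[1,1],[1,-1],[-1,-1],[-1,1]])*[.058,.093]
T=np.array([[379.3,218.6],[465.3,218.6],[468.6,271.7],[379.6,272.1]])
S=np.array([[271.7,235],[209.7,213.8],[239.5,196],[299.5,213.8]])
def f(p,w=(1,1)):
    c,s=np.cos(p[2]),np.sin(p[2]); X=np.c_[p[0]+c*sg[:,0]-s*sg[:,1],p[1]+s*sg[:,0]+c*sg[:,1],np.full(4,p[3])]
    return np.r_[w[0]*(proj(dt,X)-T).ravel(),w[1]*(proj(ds,X)-S).ravel()]
for w in [(1,1),(1,0),(0,1)]:
    r=least_squares(f,[.56,-.215,0,.12],args=(w,)); print(w,r.x.round(4),np.abs(r.fun).max().round(2))
E
```

```text
(1, 1) [ 0.5626 -0.219  -0.0163  0.1142] 0.8
(1, 0) [ 0.5634 -0.2201 -0.0171  0.1119] 0.54
(0, 1) [ 0.5541 -0.2248 -0.0124  0.1084] 0.4
```

Emit:
move_arm:
  gripper: [1, 1, 1, 1, 1]
  xyz:
    - [3.1, -2.6, 0]
    - [6.2, -5.2, 0]
    - [9.3, -7.8, 0]
    - [12.4, -10.4, 0]
    - [15.5, -13, 0]
  twist: [0.1, 0.2, 0.3, 0.36, 0.36]

```text
t: 2.57
eef_pos: [0.3371, -0.4542, 0.304]
tool_rot: [0.0, 1.0, -0.002, 0.0]
contact_force: [0.9, -1.2, 1.2]
gripper_width: 1.0
```

Emit:
move_arm:
  gripper: [1, 1, 1, 1, 1]
  xyz:
    - [2, -3.6, 0]
    - [4, -7.2, 0]
    - [6, -10.8, 0]
    - [8, -14.4, 0]
    - [10, -18, 0]
  twist: [0, 0, 0, 0, 0]

```text
t: 2.98
eef_pos: [0.4374, -0.2742, 0.3043]
tool_rot: [0.0, 1.0, -0.001, 0.0]
contact_force: [1.3, -1.7, -0.8]
gripper_width: 1.001
```

Emit:
move_arm:
  gripper: [1, 1, 1, 1, 1]
  xyz:
    - [1.2, -3.9, 0]
    - [2.4, -7.8, 0]
    - [3.6, -11.7, 0]
    - [4.8, -15.6, 0]
    - [6, -19.5, 0]
  twist: [0, 0, 0, 0, 0]

```text
t: 3.4
eef_pos: [0.4972, -0.0792, 0.3043]
tool_rot: [0.0, 1.0, -0.001, 0.0]
contact_force: [1.4, -0.2, -0.1]
gripper_width: 0.997
```

Emit:
move_arm:
  gripper: [1, 1, 1, 1, 1]
  xyz:
    - [1.2, -3.9, 0]
    - [2.4, -7.8, 0]
    - [3.6, -11.7, 0]
    - [4.8, -15.6, 0]
    - [6, -19.5, 0]
  twist: [0, 0, 0, 0, 0]

```text
t: 3.82
eef_pos: [0.5576, 0.1157, 0.3042]
tool_rot: [0.0, 1.0, -0.001, 0.0]
contact_force: [1.0, -0.5, -0.8]
gripper_width: 1.001
```

Emit:
move_arm:
  gripper: [1, 1, 1, 1, 1]
  xyz:
    - [0.2, -3.5, 0]
    - [0.4, -7, 0]
    - [0.6, -10, 0]
    - [0.6, -12, 0]
    - [0.6, -12.4, 0]
  twist: [0, 0, 0, 0, 0]

```text
t: 4.23
eef_pos: [0.5623, 0.2431, 0.304]
tool_rot: [-0.001, 1.0, 0.002, -0.0]
contact_force: [-0.3, 0.8, 0.6]
gripper_width: 1.001
```

```bash
python3 - <<'E'
from h import *
d=read_camera('wrist'); cv2.imwrite('pics/w1.png',d['pixels'][:,:,::-1])
print(rays(d,[[320,240]]),d['fx'])
for q in ['sieve','sieve_handle','sieve_slot','mat','small0_center','large0_center']:
    print(q,[(round(r['p'],2),[round(float(v),3) for v in r['centre']]) for r in spot_point(q,'wrist')])
print(get_obs()['eef_pos'],get_obs()['contact_force'])
E
```

```text
(array([0.63606693, 0.24171084, 0.37481634]), array([[-0.29913024, -0.00815896, -0.95423523]])) 421.4372811355017
sieve [(0.7, [0.356, 0.219, 0.001]), (0.42, [0.574, 0.261, 0.018])]
sieve_handle [(0.87, [0.566, 0.246, 0.071]), (0.71, [0.353, 0.22, 0.06])]
sieve_slot [(0.89, [0.367, 0.183, 0.004])]
mat []
small0_center [(0.52, [0.53, 0.232, 0.014])]
large0_center [(0.95, [0.529, 0.26, 0.015])]
[0.56382223 0.23587487 0.30395638] [-0.58383219  0.31798513 -0.18246093]
```

View pics/w1.png

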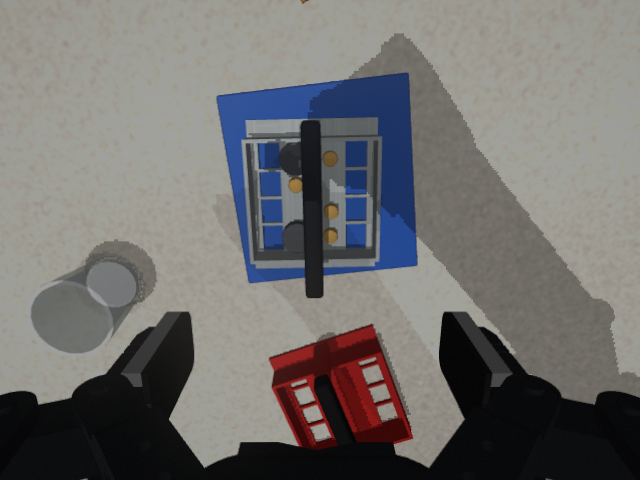

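```bash
python3 - <<'E'
from h import *
d=read_camera('wrist')
P=onz(d,[[301,124],[320.5,124],[306,295],[323,295],[310.8,122],[314.5,297]],0.079); print(P.round(4))
im=d['pixels']; g=im[:,:,:].max(2)
for r in [135,160,190,220,250,275,290]: 
    row=g[r,285:345]; xs=np.where(row<48)[0]+285; print(r,xs.min(),xs.max(),onz(d,[[(xs.min()+xs.max())/2,r]],.079)[0].round(4))
P=onz(d,[[246,119],[378,117],[250,268],[380,266]],0.010); print(P.round(4))
E
```

```text
[[0.6274 0.2439 0.079 ]
 [0.6273 0.2307 0.079 ]
 [0.5009 0.242  0.079 ]
 [0.5008 0.229  0.079 ]
 [0.6287 0.2373 0.079 ]
 [0.4992 0.2355 0.079 ]]
135 288 307 [0.6202 0.2464 0.079 ]
160 285 308 [0.6033 0.2474 0.079 ]
190 291 309 [0.5822 0.2453 0.079 ]
220 293 310 [0.5603 0.2446 0.079 ]
250 294 311 [0.5373 0.2442 0.079 ]
275 295 312 [0.5174 0.2437 0.079 ]
290 296 312 [0.5051 0.2435 0.079 ]
[[0.6292 0.2919 0.01  ]
 [0.6303 0.1822 0.01  ]
 [0.4966 0.2953 0.01  ]
 [0.498  0.1751 0.01  ]]
```

```bash
python3 - <<'E'
from h import *
o=get_obs();print(o['t'],o['eef_pos'],o['tool_rot'],o['q'],o['contact_force'])
E
```

```text
4.6333 [0.56376239 0.23617439 0.30398782] [ 3.32423487e-04  9.99998347e-01 -1.78193328e-03  1.43492051e-04] [-0.23139264  0.39666049 -0.35069419  1.69529776  0.15216713  1.07649806
 -2.2038091 ] [-0.75198123 -0.21233242 -0.2281045 ]
```

Emit:
move_arm:
  gripper: [1, 1, 1, 1, 1]
  xyz:
    - [0, -0.5, 2]
    - [0, -0.93, 5]
    - [0, -0.93, 8]
    - [0, -0.93, 10]
    - [0, -0.93, 10.5]
  twist: [-0.022, -0.022, -0.022, -0.022, -0.022]

```text
t: 5.05
eef_pos: [0.5618, 0.2452, 0.1952]
tool_rot: [0.002, 1.0, 0.01, -0.003]
contact_force: [0.2, -0.4, -0.6]
gripper_width: 0.995
```

```bash
python3 - <<'E'
from h import *
read_camera('wrist');read_camera('wrist');read_camera('wrist')
d=read_camera('wrist'); cv2.imwrite('pics/w2.png',d['pixels'][:,:,::-1])
for q in ['sieve_handle','sieve']:
    print(q,[(round(r['p'],2),[round(float(v),3) for v in r['centre']]) for r in spot_point(q,'wrist')])
o=get_obs();print(o['eef_pos'],o['contact_force'])
E
```

```text
sieve_handle [(0.95, [0.564, 0.246, 0.07])]
sieve [(0.97, [0.562, 0.245, 0.006])]
[0.56436931 0.24746003 0.20081466] [ 0.09821859 -0.01019645  0.04000769]
```

View pics/w2.png

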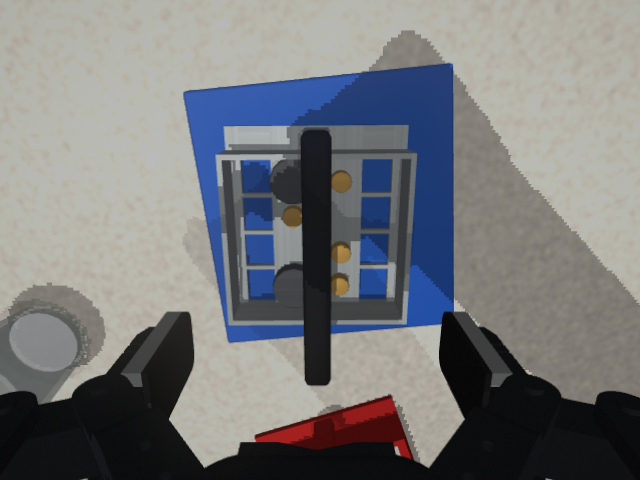

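Emit:
move_arm:
  gripper: [1, 1, 1, 1, 1]
  xyz:
    - [0, 0.1, 2.5]
    - [0, 0.1, 5]
    - [0, 0.1, 6.8]
    - [0, 0.1, 7.6]
    - [0, 0.1, 7.6]
  twist: [0, 0, 0, 0, 0]

```text
t: 5.77
eef_pos: [0.563, 0.2459, 0.1221]
tool_rot: [0.0, 1.0, 0.01, -0.001]
contact_force: [-0.2, 0.7, -0.8]
gripper_width: 0.996
```

Emit:
move_arm:
  gripper: [0.6, 0.4, 0.3, 0.25, 0.2]
  xyz:
    - [0, 0, 0]
    - [0, 0, 0]
    - [0, 0, 0]
    - [0, 0, 0]
    - [0, 0, 0]
  twist: [0, 0, 0, 0, 0]
  squeeze: 60

```text
t: 6.18
eef_pos: [0.5638, 0.2463, 0.1238]
tool_rot: [-0.0, 1.0, 0.01, 0.001]
contact_force: [-0.2, -0.0, -0.2]
gripper_width: 0.295
```

Emit:
move_arm:
  gripper: [0.15, 0.1, 0.05, 0, 0]
  xyz:
    - [0, 0, 0]
    - [0, 0, 0]
    - [0, 0, 0]
    - [0, 0, 0]
    - [0, 0, 0]
  twist: [0, 0, 0, 0, 0]
  squeeze: 60

```text
t: 6.6
eef_pos: [0.5637, 0.2463, 0.1236]
tool_rot: [-0.0, 1.0, 0.01, 0.0]
contact_force: [-2.0, -1.1, 5.7]
gripper_width: 0.15
```

```bash
python3 - <<'E'
from h import *
o=get_obs()
for k in ['t','q','eef_pos','tool_rot','contact_force','torque','gripper_width']: print(k,o[k])
E
```

```text
t 6.6
q [-0.28533686  0.61395612 -0.30702108  1.81906369  0.25944463  0.74700201
 -2.28107736]
eef_pos [0.56369501 0.24631899 0.12360587]
tool_rot [-1.32261615e-04  9.99945748e-01  1.04069033e-02  4.23774387e-04]
contact_force [-1.97805662 -1.07943319  5.71535646]
torque [-0.12179079  0.25374843  0.02618372]
gripper_width 0.1496177834664429
```

Emit:
move_arm:
  gripper: [0, 0, 0, 0, 0]
  xyz:
    - [0, 0, -0.1]
    - [0, 0, -0.3]
    - [0, 0, -0.6]
    - [0, 0, -1.0]
    - [0, 0, -1.5]
  twist: [0, 0, 0, 0, 0]
  squeeze: 80

```text
t: 7.02
eef_pos: [0.5629, 0.2458, 0.1376]
tool_rot: [0.0, 1.0, 0.01, -0.001]
contact_force: [0.2, -0.0, -4.4]
gripper_width: 0.148
```

```bash
python3 - <<'E'
from h import *
o=get_obs()
for k in ['t','eef_pos','tool_rot','contact_force','torque','gripper_width']: print(k,o[k])
E
```

```text
t 7.0167
eef_pos [0.56291116 0.24583487 0.13756038]
tool_rot [ 3.50043627e-04  9.99945741e-01  1.03871001e-02 -7.06910324e-04]
contact_force [ 0.19101883 -0.02377191 -4.37950834]
torque [-0.06301811 -0.03247971 -0.0189837 ]
gripper_width 0.1482739439439535
```

Lifted, with a load of about 4.4 N, which fits 0.26–0.42 kg plus slugs. I'll keep lifting.

Emit:
move_arm:
  gripper: [0, 0, 0, 0, 0]
  xyz:
    - [0, 0, -0.7]
    - [0, 0, -1.6]
    - [0, 0, -2.6]
    - [0, 0, -3.8]
    - [0, 0, -5]
  twist: [0, 0, 0, 0, 0]

```text
t: 7.43
eef_pos: [0.5635, 0.2462, 0.1894]
tool_rot: [-0.0, 1.0, 0.01, 0.0]
contact_force: [0.7, 0.2, -4.9]
gripper_width: 0.147
```

Emit:
move_arm:
  gripper: [0, 0, 0, 0, 0]
  xyz:
    - [0, 0, -1.3]
    - [0, 0, -2.6]
    - [0, 0, -3.9]
    - [0, 0, -5.2]
    - [0, 0, -6.4]
  twist: [0, 0, 0, 0, 0]

```text
t: 7.85
eef_pos: [0.5635, 0.2462, 0.2536]
tool_rot: [-0.0, 1.0, 0.01, 0.0]
contact_force: [-0.0, -0.1, -5.7]
gripper_width: 0.152
```

Emit:
move_arm:
  gripper: [0, 0, 0, 0, 0]
  xyz:
    - [0, 0, -1.1]
    - [0, 0, -2.0]
    - [0, 0, -2.7]
    - [0, 0, -3.2]
    - [0, 0, -3.4]
  twist: [0, 0, 0, 0, 0]

```text
t: 8.27
eef_pos: [0.5635, 0.2462, 0.2866]
tool_rot: [-0.0, 1.0, 0.01, 0.0]
contact_force: [0.7, 0.5, -5.4]
gripper_width: 0.151
```

```bash
python3 - <<'E'
from h import *
read_camera('wrist');d=read_camera('wrist'); cv2.imwrite('pics/w3.png',d['pixels'][:,:,::-1])
o=get_obs()
for k in ['t','eef_pos','tool_rot','contact_force','torque','gripper_width']: print(k,o[k])
E
```

```text
t 8.3667
eef_pos [0.5634001  0.24610736 0.28594178]
tool_rot [3.01200979e-05 9.99946200e-01 1.03728609e-02 2.80655030e-05]
contact_force [-0.88211382 -0.19737421 -4.97255534]
torque [-0.02125904 -0.0026102  -0.02436044]
gripper_width 0.15027580171944277
```

View pics/w3.png

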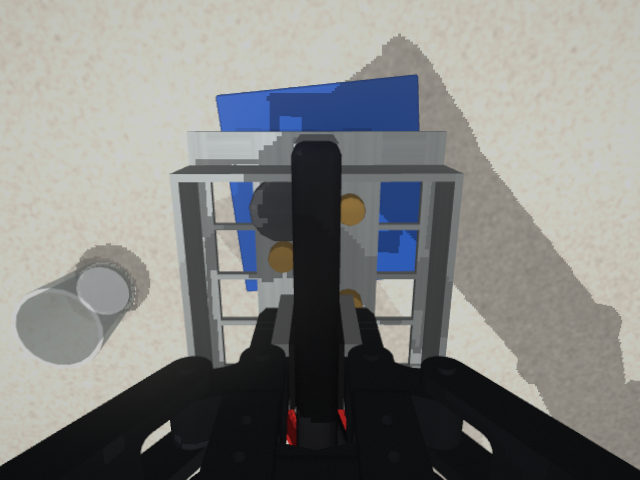

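Emit:
move_arm:
  gripper: [0, 0, 0, 0, 0]
  xyz:
    - [0, 0.2, 0]
    - [-0.01, 0.6, 0]
    - [-0.03, 1.2, 0]
    - [-0.05, 2.0, 0]
    - [-0.07, 3.0, 0]
  twist: [0, 0, 0, 0, 0]

```text
t: 8.78
eef_pos: [0.5632, 0.2154, 0.2856]
tool_rot: [0.0, 1.0, 0.011, -0.0]
contact_force: [0.5, 0.8, -5.0]
gripper_width: 0.144
```

Emit:
move_arm:
  gripper: [0, 0, 0, 0, 0]
  xyz:
    - [-0.03, 1.2, 0]
    - [-0.06, 2.6, 0]
    - [-0.1, 4.2, 0]
    - [-0.14, 5.8, 0]
    - [-0.18, 7.4, 0]
  twist: [0, 0, 0, 0, 0]

```text
t: 9.2
eef_pos: [0.563, 0.1398, 0.286]
tool_rot: [0.0, 1.0, 0.01, 0.0]
contact_force: [0.1, 0.1, -4.2]
gripper_width: 0.154
```

Emit:
move_arm:
  gripper: [0, 0, 0, 0, 0]
  xyz:
    - [-0.04, 1.6, 0]
    - [-0.08, 3.2, 0]
    - [-0.12, 4.8, 0]
    - [-0.15, 6.4, 0]
    - [-0.19, 8.0, 0]
  twist: [0, 0, 0, 0, 0]

```text
t: 9.62
eef_pos: [0.5626, 0.0597, 0.286]
tool_rot: [0.0, 1.0, 0.01, 0.0]
contact_force: [0.5, 0.5, -4.8]
gripper_width: 0.146
```

Emit:
move_arm:
  gripper: [0, 0, 0, 0, 0]
  xyz:
    - [-0.04, 1.6, 0]
    - [-0.08, 3.2, 0]
    - [-0.12, 4.8, 0]
    - [-0.15, 6.4, 0]
    - [-0.19, 8.0, 0]
  twist: [0, 0, 0, 0, 0]

```text
t: 10.03
eef_pos: [0.5621, -0.0203, 0.286]
tool_rot: [0.0, 1.0, 0.01, 0.0]
contact_force: [0.4, -0.5, -5.0]
gripper_width: 0.151
```

Emit:
move_arm:
  gripper: [0, 0, 0, 0, 0]
  xyz:
    - [-0.04, 1.6, 0]
    - [-0.08, 3.2, 0]
    - [-0.12, 4.8, 0]
    - [-0.15, 6.4, 0]
    - [-0.19, 8.0, 0]
  twist: [0, 0, 0, 0, 0]

```text
t: 10.45
eef_pos: [0.5616, -0.1002, 0.286]
tool_rot: [0.0, 1.0, 0.01, 0.0]
contact_force: [-0.4, 0.1, -4.6]
gripper_width: 0.149
```

Emit:
move_arm:
  gripper: [0, 0, 0, 0, 0]
  xyz:
    - [-0.04, 1.6, 0]
    - [-0.08, 3.2, 0]
    - [-0.11, 4.7, 0]
    - [-0.14, 6.0, 0]
    - [-0.17, 7.1, 0]
  twist: [0, 0, 0, 0, 0]

```text
t: 10.87
eef_pos: [0.5614, -0.1713, 0.286]
tool_rot: [0.0, 1.0, 0.009, -0.0]
contact_force: [-0.6, 0.1, -5.7]
gripper_width: 0.151
```

Emit:
move_arm:
  gripper: [0, 0, 0, 0, 0]
  xyz:
    - [-0.02, 1.0, 0]
    - [-0.04, 1.8, 0]
    - [-0.06, 2.5, 0]
    - [-0.07, 3.1, 0]
    - [-0.09, 3.6, 0]
  twist: [0, 0, 0, 0, 0]

```text
t: 11.28
eef_pos: [0.562, -0.2053, 0.2859]
tool_rot: [-0.0, 1.0, 0.011, -0.0]
contact_force: [1.4, -0.2, -5.6]
gripper_width: 0.15
```

Emit:
move_arm:
  gripper: [0, 0, 0, 0, 0]
  xyz:
    - [-0.01, 0.4, 0]
    - [-0.02, 0.8, 0]
    - [-0.03, 1.1, 0]
    - [-0.03, 1.3, 0]
    - [-0.03, 1.4, 0]
  twist: [0.005, 0.012, 0.022, 0.031, 0.037]

```text
t: 11.7
eef_pos: [0.562, -0.2192, 0.2859]
tool_rot: [0.0, 1.0, -0.009, -0.0]
contact_force: [0.1, 0.1, -6.5]
gripper_width: 0.149
```

```bash
python3 - <<'E'
from h import *
for c in ['wrist','top','scene']:
    d=read_camera(c); cv2.imwrite(f'pics/{c}4.png',d['pixels'][:,:,::-1])
    for q in ['sieve_handle','sieve','stand','stand_knob']:
        print(c,q,[(round(r['p'],2),[round(float(v),3) for v in r['centre']]) for r in spot_point(q,c)])
o=get_obs()
for k in ['t','eef_pos','tool_rot','contact_force','torque','gripper_width']: print(k,o[k])
E
```

```text
wrist sieve_handle [(0.76, [0.566, -0.222, 0.232])]
wrist sieve [(0.97, [0.562, -0.218, 0.168])]
wrist stand []
wrist stand_knob []
top sieve_handle [(0.66, [0.563, -0.216, 0.232]), (0.61, [0.355, 0.22, 0.062]), (0.61, [0.797, 0.228, 0.062])]
top sieve [(0.85, [0.796, 0.23, -0.001]), (0.67, [0.351, 0.222, -0.005]), (0.63, [0.563, -0.22, 0.17])]
top stand [(0.6, [0.568, -0.213, 0.001])]
top stand_knob [(0.93, [0.514, -0.214, 0.041])]
scene sieve_handle [(0.94, [0.354, 0.219, 0.065]), (0.81, [0.796, 0.226, 0.06]), (0.59, [0.559, -0.221, 0.23]), (0.19, [0.769, -0.05, -0.0])]
scene sieve [(0.95, [0.56, -0.22, 0.166]), (0.75, [0.799, 0.229, -0.0]), (0.74, [0.354, 0.215, 0.002])]
scene stand [(0.83, [0.564, -0.219, 0.0])]
scene stand_knob [(0.69, [0.518, -0.217, 0.042])]
t 12.45
eef_pos [ 0.56195718 -0.21898664  0.28591751]
tool_rot [ 1.17193129e-05  9.99966978e-01 -8.12670292e-03  1.15198600e-05]
contact_force [ 0.02485624 -0.03845755 -4.93385879]
torque [-0.00244362  0.05301679  0.01823748]
gripper_width 0.151534624625967
```

View pics/wrist4.png

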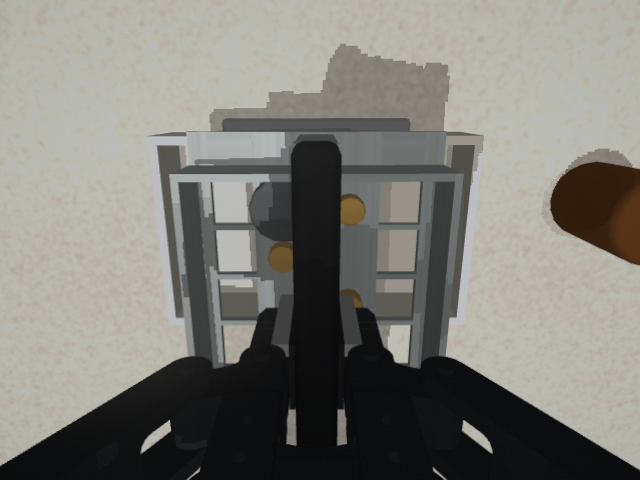

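View pics/scene4.png

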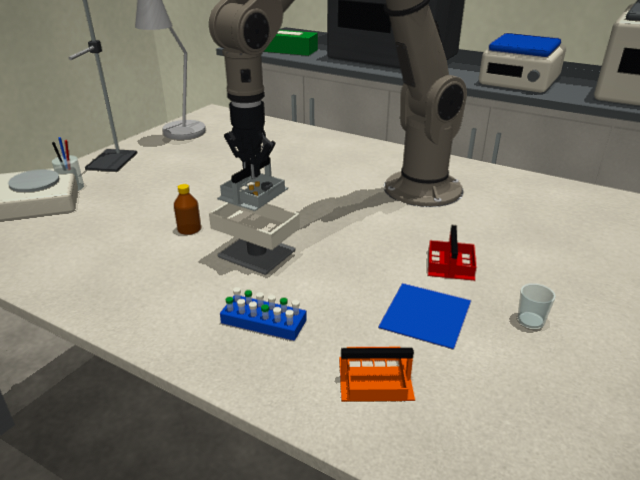

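View pics/top4.png

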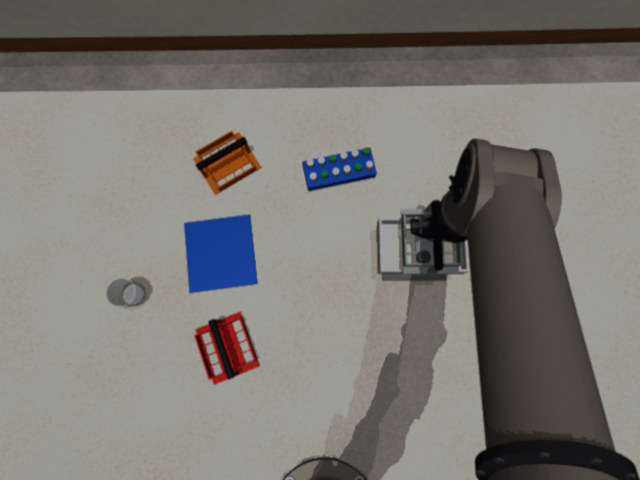

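```bash
python3 - <<'E'
from h import *
d=read_camera('wrist')
print(onz(d,[[188,131],[446,131],[316,131]],0.172).round(4)) # plate top far edge
for z in (.105,.112,.12): print(z,onz(d,[[150,136],[483,136],[165,322],[463,322]],z).round(4))
print(onz(d,[[300,142],[334,142],[298,446],[336,446]],0.241).round(4))
E
```

```text
[[ 0.6273 -0.1673  0.172 ]
 [ 0.6255 -0.2769  0.172 ]
 [ 0.6264 -0.2217  0.172 ]]
0.105 [[ 0.6217 -0.1253  0.105 ]
 [ 0.6185 -0.3184  0.105 ]
 [ 0.5015 -0.1193  0.105 ]
 [ 0.4982 -0.3172  0.105 ]]
0.112 [[ 0.6221 -0.128   0.112 ]
 [ 0.619  -0.3157  0.112 ]
 [ 0.5053 -0.1222  0.112 ]
 [ 0.502  -0.3145  0.112 ]]
0.12 [[ 0.6225 -0.1311  0.12  ]
 [ 0.6195 -0.3127  0.12  ]
 [ 0.5095 -0.1254  0.12  ]
 [ 0.5064 -0.3115  0.12  ]]
[[ 0.6271 -0.2174  0.241 ]
 [ 0.627  -0.2265  0.241 ]
 [ 0.5268 -0.2139  0.241 ]
 [ 0.5266 -0.2267  0.241 ]]
```

Emit:
move_arm:
  gripper: [0, 0, 0, 0, 0]
  xyz:
    - [0, 0, 0.3]
    - [0.05, 0, 0.9]
    - [0.1, 0, 1.6]
    - [0.1, 0, 2.1]
    - [0.1, 0, 2.4]
  twist: [0, 0, 0, 0, 0]

```text
t: 12.92
eef_pos: [0.5624, -0.2188, 0.2604]
tool_rot: [-0.0, 1.0, -0.008, -0.001]
contact_force: [-1.4, -0.6, -5.8]
gripper_width: 0.149
```

Emit:
move_arm:
  gripper: [0, 0, 0, 0, 0]
  xyz:
    - [0, 0, 0.1]
    - [0, 0, 0.2]
    - [0, 0, 0.3]
    - [0, 0, 0.4]
    - [0, 0, 0.4]
  twist: [0, 0, 0, 0, 0]

```text
t: 13.33
eef_pos: [0.563, -0.219, 0.2579]
tool_rot: [0.0, 1.0, -0.008, 0.0]
contact_force: [0.3, -0.3, -5.7]
gripper_width: 0.148
```

Underside is now around 0.140. Continuing in 4 mm feelers.

Emit:
move_arm:
  gripper: [0, 0, 0, 0, 0]
  xyz:
    - [0, 0, 0.1]
    - [0, 0, 0.2]
    - [0, 0, 0.3]
    - [0, 0, 0.4]
    - [0, 0, 0.4]
  twist: [0, 0, 0, 0, 0]

```text
t: 13.75
eef_pos: [0.5628, -0.2189, 0.2537]
tool_rot: [-0.0, 1.0, -0.008, -0.0]
contact_force: [-0.1, 0.0, -5.0]
gripper_width: 0.148
```

Emit:
move_arm:
  gripper: [0, 0, 0, 0, 0]
  xyz:
    - [0, 0, 0.1]
    - [0, 0, 0.2]
    - [0, 0, 0.3]
    - [0, 0, 0.4]
    - [0, 0, 0.4]
  twist: [0, 0, 0, 0, 0]

```text
t: 14.17
eef_pos: [0.5628, -0.219, 0.2496]
tool_rot: [-0.0, 1.0, -0.008, -0.0]
contact_force: [0.8, 0.3, -5.2]
gripper_width: 0.148
```

Emit:
move_arm:
  gripper: [0, 0, 0, 0, 0]
  xyz:
    - [0, 0, 0.1]
    - [0, 0, 0.2]
    - [0, 0, 0.3]
    - [0, 0, 0.4]
    - [0, 0, 0.4]
  twist: [0, 0, 0, 0, 0]

```text
t: 14.58
eef_pos: [0.5628, -0.219, 0.2456]
tool_rot: [-0.0, 1.0, -0.008, -0.0]
contact_force: [-0.5, -0.5, -6.1]
gripper_width: 0.148
```

Emit:
move_arm:
  gripper: [0, 0, 0, 0, 0]
  xyz:
    - [0, 0, 0.1]
    - [0, 0, 0.2]
    - [0, 0, 0.3]
    - [0, 0, 0.4]
    - [0, 0, 0.4]
  twist: [0, 0, 0, 0, 0]

```text
t: 15.0
eef_pos: [0.5628, -0.219, 0.2416]
tool_rot: [-0.0, 1.0, -0.008, -0.0]
contact_force: [1.3, -0.5, -5.5]
gripper_width: 0.146
```

Emit:
move_arm:
  gripper: [0, 0, 0, 0, 0]
  xyz:
    - [0, 0, 0.1]
    - [0, 0, 0.2]
    - [0, 0, 0.3]
    - [0, 0, 0.3]
    - [0, 0, 0.3]
  twist: [0, 0, 0, 0, 0]

```text
t: 15.42
eef_pos: [0.5629, -0.219, 0.2388]
tool_rot: [-0.0, 1.0, -0.008, -0.0]
contact_force: [0.2, 0.4, -5.3]
gripper_width: 0.149
```

Emit:
move_arm:
  gripper: [0, 0, 0, 0]
  xyz:
    - [0, 0, 0.1]
    - [0, 0, 0.2]
    - [0, 0, 0.2]
    - [0, 0, 0.2]
  twist: [0, 0, 0, 0]

```text
t: 15.75
eef_pos: [0.5629, -0.219, 0.2368]
tool_rot: [-0.0, 1.0, -0.008, -0.0]
contact_force: [0.2, -0.4, -5.0]
gripper_width: 0.147
```

Emit:
move_arm:
  gripper: [0, 0, 0, 0]
  xyz:
    - [0, 0, 0.1]
    - [0, 0, 0.2]
    - [0, 0, 0.2]
    - [0, 0, 0.2]
  twist: [0, 0, 0, 0]

```text
t: 16.08
eef_pos: [0.563, -0.219, 0.2349]
tool_rot: [0.0, 1.0, -0.008, 0.0]
contact_force: [0.4, -0.4, -5.5]
gripper_width: 0.146
```

```bash
python3 - <<'E'
from h import *
d=read_camera('scene'); a=cv2.resize(d['pixels'][130:270,180:320],None,fx=4,fy=4,interpolation=cv2.INTER_CUBIC)
cv2.imwrite('pics/s5.png',a[:,:,::-1])
d=read_camera('wrist'); cv2.imwrite('pics/w5.png',d['pixels'][:,:,::-1])
E
```

```text
(no output)
```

View pics/s5.png

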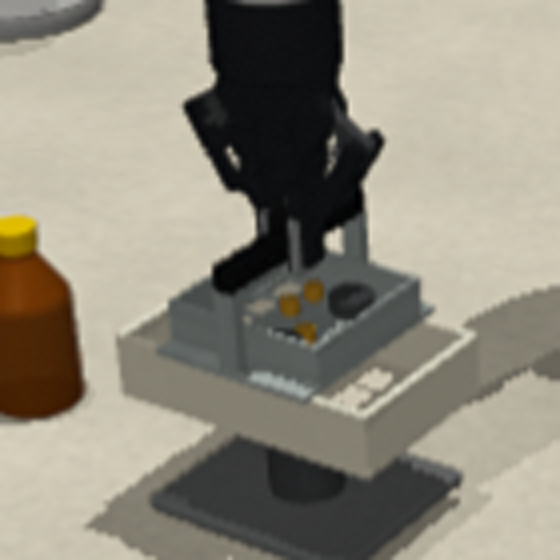

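View pics/w5.png

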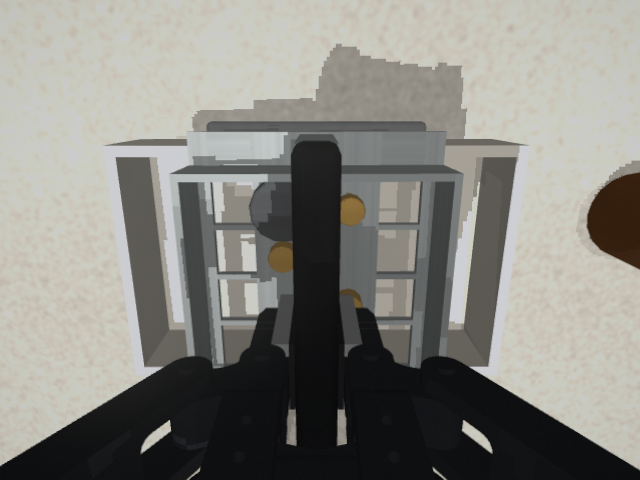

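Emit:
move_arm:
  gripper: [0, 0, 0, 0]
  xyz:
    - [0, 0, 0.1]
    - [0, 0, 0.2]
    - [0, 0, 0.2]
    - [0, 0, 0.2]
  twist: [0, 0, 0, 0]

```text
t: 16.52
eef_pos: [0.5632, -0.2191, 0.2334]
tool_rot: [0.0, 1.0, -0.008, 0.0]
contact_force: [-0.9, 0.7, -0.6]
gripper_width: 0.152
```

Emit:
move_arm:
  gripper: [0, 0, 0, 0]
  xyz:
    - [0, 0, 0.1]
    - [0, 0, 0.2]
    - [0, 0, 0.2]
    - [0, 0, 0.2]
  twist: [0, 0, 0, 0]

```text
t: 16.85
eef_pos: [0.5633, -0.2191, 0.2316]
tool_rot: [0.0, 1.0, -0.008, 0.001]
contact_force: [-1.8, 0.8, 5.0]
gripper_width: 0.148
```

```bash
python3 - <<'E'
from h import *
d=read_camera('wrist');o=get_obs()
print(o['eef_pos'],o['contact_force'])
print(onz(d,[[188,131],[445,131]],0.12).round(4)); print(onz(d,[[106,146],[527,146],[133,367],[498,367]],.112).round(4)) # old pixels, ~4mm higher
E
```

```text
[ 0.56335422 -0.21910919  0.23162089] [-1.77438633 -0.24239246  5.15027585]
[[ 0.6289 -0.1682  0.12  ]
 [ 0.6271 -0.276   0.12  ]]
[[ 0.6226 -0.1291  0.112 ]
 [ 0.6195 -0.3149  0.112 ]
 [ 0.5102 -0.1248  0.112 ]
 [ 0.5069 -0.3144  0.112 ]]
```

Emit:
move_arm:
  gripper: [0, 0, 0]
  xyz:
    - [0, 0, -0.05]
    - [0, 0, -0.05]
    - [0, 0, -0.05]
  twist: [0, 0, 0]

```text
t: 17.15
eef_pos: [0.5633, -0.2191, 0.2318]
tool_rot: [0.0, 1.0, -0.008, 0.001]
contact_force: [-1.2, -0.2, 5.0]
gripper_width: 0.151
```

Emit:
move_arm:
  gripper: [0, 0, 0, 0, 0]
  xyz:
    - [0, 2, 0]
    - [0, 0, 0]
    - [0, -2, 0]
    - [0, 0, 0]
    - [0, 2, 0]
  twist: [0, 0, 0, 0, 0]

```text
t: 17.57
eef_pos: [0.5642, -0.2355, 0.2319]
tool_rot: [-0.001, 1.0, -0.005, 0.001]
contact_force: [1.2, 0.8, 4.1]
gripper_width: 0.15
```

Emit:
move_arm:
  gripper: [0, 0, 0, 0, 0]
  xyz:
    - [0, -2, 0]
    - [0, -4, 0]
    - [0, -2, 0]
    - [0, 0, 0]
    - [0, -2, 0]
  twist: [0, 0, 0, 0, 0]

```text
t: 17.98
eef_pos: [0.5623, -0.2284, 0.232]
tool_rot: [0.003, 1.0, -0.013, 0.001]
contact_force: [-0.6, -4.5, 4.8]
gripper_width: 0.145
```

```bash
python3 - <<'E'
from h import *
o=get_obs(); print(o['eef_pos'],o['contact_force'])
read_camera('wrist');read_camera('wrist');d=read_camera('wrist'); cv2.imwrite('pics/w6.png',d['pixels'][:,:,::-1])
d=read_camera('scene'); a=cv2.resize(d['pixels'][130:270,180:320],None,fx=4,fy=4,interpolation=cv2.INTER_CUBIC)
cv2.imwrite('pics/s6.png',a[:,:,::-1])
o=get_obs(); print(o['t'],o['eef_pos'],o['contact_force'],o['tool_rot'])
E
```

```text
[ 0.56226142 -0.22838548  0.2319513 ] [-0.60284566 -4.4906272   4.75343311]
18.1833 [ 0.56356813 -0.21823812  0.23172021] [-0.11173465  1.56949975  4.54370552] [-2.91773887e-04  9.99972908e-01 -7.33418414e-03  5.54397936e-04]
```

View pics/s6.png

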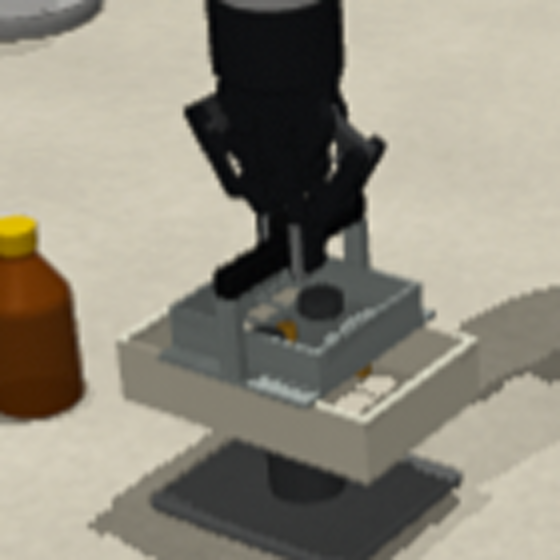

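View pics/w6.png

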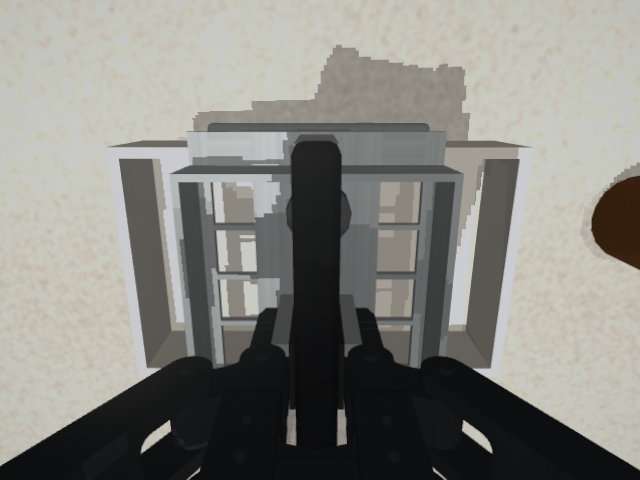

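Emit:
move_arm:
  gripper: [0, 0, 0, 0, 0]
  xyz:
    - [0, 2.2, 0]
    - [0, 0, 0]
    - [0, -2.2, 0]
    - [0, 0, 0]
    - [0, 2.2, 0]
  twist: [0, 0, 0, 0, 0]

```text
t: 18.6
eef_pos: [0.5641, -0.2373, 0.2318]
tool_rot: [-0.001, 1.0, -0.004, 0.001]
contact_force: [0.8, -0.2, 3.5]
gripper_width: 0.147
```

Emit:
move_arm:
  gripper: [0, 0, 0, 0, 0]
  xyz:
    - [0, -2.2, 0]
    - [0, -4.4, 0]
    - [0, -2.2, 0]
    - [0, 0, 0]
    - [0, -2.2, 0]
  twist: [0, 0, 0, 0, 0]

```text
t: 19.02
eef_pos: [0.5619, -0.2296, 0.2318]
tool_rot: [0.004, 1.0, -0.013, 0.001]
contact_force: [-0.2, -4.3, 4.7]
gripper_width: 0.149
```

```bash
python3 - <<'E'
from h import *
o=get_obs(); print(o['eef_pos'],o['contact_force'])
read_camera('wrist');d=read_camera('wrist');d=read_camera('wrist'); cv2.imwrite('pics/w7.png',d['pixels'][:,:,::-1])
d=read_camera('scene'); a=cv2.resize(d['pixels'][170:250,190:310],None,fx=6,fy=6,interpolation=cv2.INTER_CUBIC)
cv2.imwrite('pics/s7.png',a[:,:,::-1])
for q in ['small0_center','large0_center']:
    for c in ['scene','wrist','top']: print(c,q,[(round(r['p'],2),[round(float(v),3) for v in r['centre']]) for r in spot_point(q,c)])
o=get_obs(); print(o['t'],o['eef_pos'],o['contact_force'],o['tool_rot'])
E
```

```text
[ 0.56189852 -0.22955219  0.23180982] [-0.24633988 -4.28491921  4.65917885]
scene small0_center [(0.33, [0.567, -0.184, 0.119])]
wrist small0_center []
top small0_center []
scene large0_center [(0.66, [0.533, -0.227, 0.129])]
wrist large0_center []
top large0_center [(0.52, [0.529, -0.202, 0.181])]
19.5167 [ 0.56340938 -0.21823362  0.23158275] [0.36876258 1.81164758 6.07990977] [-4.61110858e-04  9.99974389e-01 -7.13689949e-03  2.71599354e-04]
```

View pics/s7.png

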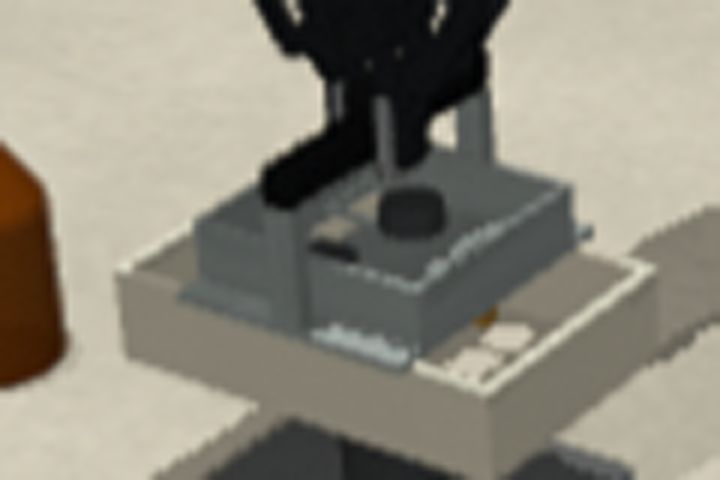

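View pics/w7.png

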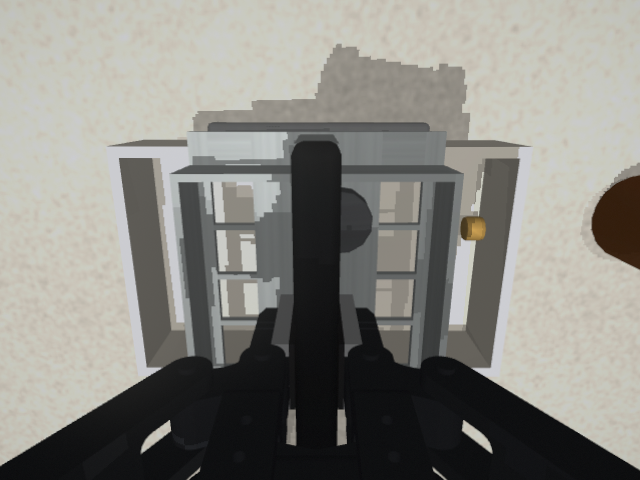

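Emit:
move_arm:
  gripper: [0, 0, 0, 0, 0]
  xyz:
    - [0, 2.2, -0.03]
    - [0, 0, -0.03]
    - [0, -2.2, -0.03]
    - [0, 0, -0.03]
    - [0, 2.2, -0.03]
  twist: [0, 0, 0, 0, 0]

```text
t: 19.93
eef_pos: [0.5641, -0.237, 0.232]
tool_rot: [-0.001, 1.0, -0.004, 0.001]
contact_force: [0.6, 0.3, 4.0]
gripper_width: 0.147
```

Emit:
move_arm:
  gripper: [0, 0, 0, 0, 0]
  xyz:
    - [0, -2.2, 0]
    - [0, -4.4, 0]
    - [0, -2.2, 0]
    - [0, 0, 0]
    - [0, -2.2, 0]
  twist: [0, 0, 0, 0, 0]

```text
t: 20.35
eef_pos: [0.5619, -0.2292, 0.232]
tool_rot: [0.004, 1.0, -0.013, 0.0]
contact_force: [0.1, -5.8, 4.4]
gripper_width: 0.146
```

Emit:
move_arm:
  gripper: [0, 0, 0, 0, 0]
  xyz:
    - [0, 0, 0]
    - [0, 0, 0]
    - [0, 0, 0]
    - [0, 0, 0]
    - [0, 0, 0]
  twist: [0, 0, 0, 0, 0]

```text
t: 20.77
eef_pos: [0.5632, -0.2188, 0.2318]
tool_rot: [-0.0, 1.0, -0.008, 0.0]
contact_force: [1.6, 2.0, 4.9]
gripper_width: 0.151
```

```bash
python3 - <<'E'
from h import *
d=read_camera('wrist'); cv2.imwrite('pics/w8.png',d['pixels'][:,:,::-1])
d=read_camera('scene'); a=cv2.resize(d['pixels'][170:250,190:310],None,fx=6,fy=6,interpolation=cv2.INTER_CUBIC)
d=read_camera('top'); b=cv2.resize(d['pixels'][190:290,370:480],None,fx=4,fy=4,interpolation=cv2.INTER_CUBIC)
cv2.imwrite('pics/s8.png',a[:,:,::-1]);cv2.imwrite('pics/t8.png',b[:,:,::-1])
o=get_obs(); print(o['t'],o['eef_pos'],o['contact_force'],o['tool_rot'])
E
```

```text
20.9167 [ 0.56315441 -0.21900569  0.23176031] [0.77545119 1.89129877 4.78279899] [-4.44340758e-05  9.99967764e-01 -8.02689318e-03  1.97302016e-04]
```

View pics/s8.png

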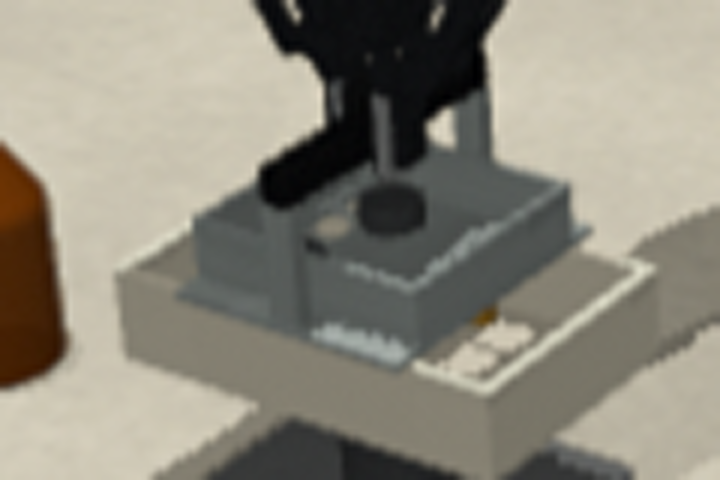

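View pics/w8.png

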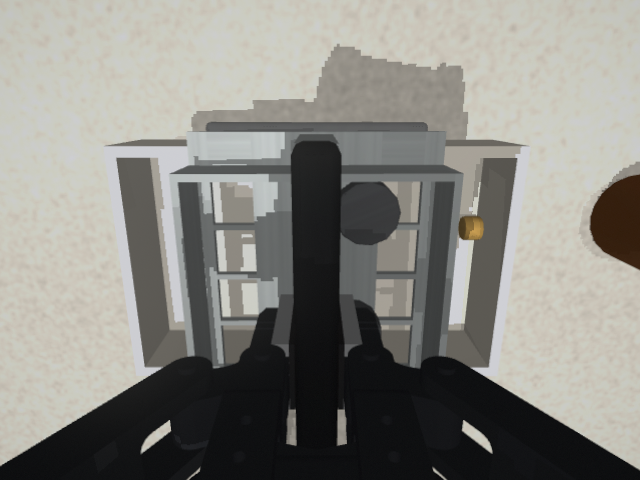

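View pics/t8.png

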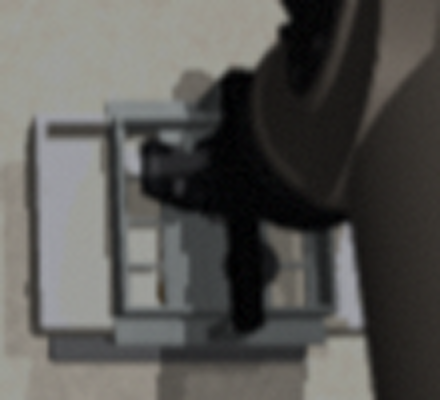

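Emit:
move_arm:
  gripper: [0, 0, 0, 0, 0]
  xyz:
    - [0, 0, -0.1]
    - [0, 0, -0.3]
    - [0, 0, -0.6]
    - [0, 0, -1.0]
    - [0, 0, -1.5]
  twist: [0, 0, 0, 0, 0]

```text
t: 21.33
eef_pos: [0.5617, -0.2191, 0.2456]
tool_rot: [-0.0, 1.0, -0.008, -0.002]
contact_force: [1.6, 0.1, -4.6]
gripper_width: 0.142
```

Emit:
move_arm:
  gripper: [0, 0, 0, 0, 0]
  xyz:
    - [0, 0, -0.7]
    - [0, 0, -1.6]
    - [0, 0, -2.4]
    - [0, 0, -2.9]
    - [0, 0, -3.2]
  twist: [0, 0, 0, 0, 0]

```text
t: 21.75
eef_pos: [0.5634, -0.2191, 0.2801]
tool_rot: [0.0, 1.0, -0.008, 0.001]
contact_force: [0.4, -0.6, -4.7]
gripper_width: 0.147
```

```bash
python3 - <<'E'
from h import *
read_camera('wrist');d=read_camera('wrist'); cv2.imwrite('pics/w9.png',d['pixels'][:,:,::-1])
d=read_camera('scene'); a=cv2.resize(d['pixels'][150:250,190:310],None,fx=6,fy=6,interpolation=cv2.INTER_CUBIC)
d=read_camera('top'); b=cv2.resize(d['pixels'][190:290,370:480],None,fx=4,fy=4,interpolation=cv2.INTER_CUBIC)
cv2.imwrite('pics/s9.png',a[:,:,::-1]);cv2.imwrite('pics/t9.png',b[:,:,::-1])
o=get_obs(); print(o['t'],o['eef_pos'],o['contact_force'],o['tool_rot'])
E
```

```text
21.95 [ 0.56277218 -0.21893726  0.27852433] [-0.06124441 -0.1932194  -5.03998705] [-3.42398089e-05  9.99967342e-01 -8.07978029e-03 -1.75811165e-04]
```

View pics/s9.png

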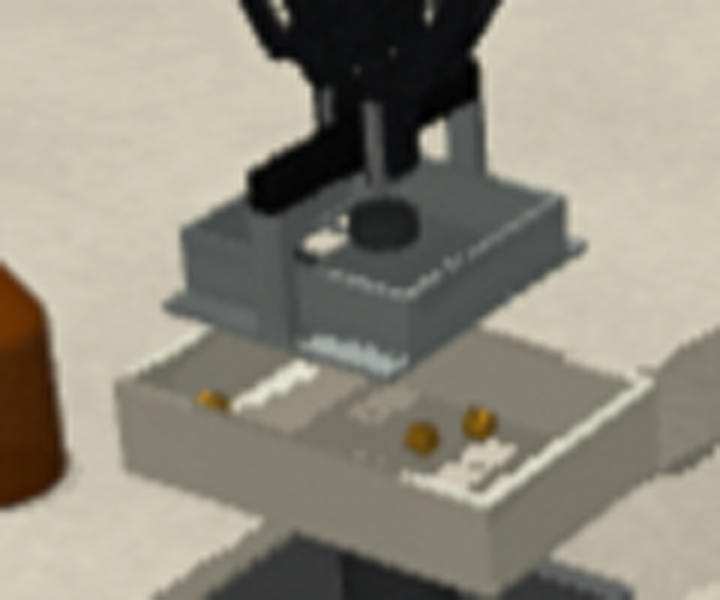

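View pics/w9.png

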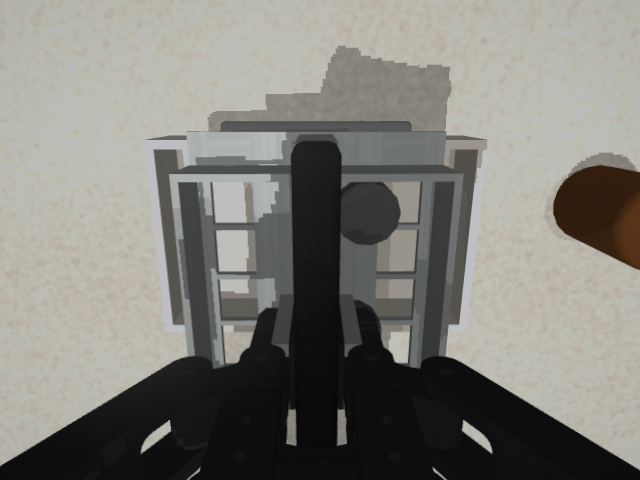

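View pics/t9.png

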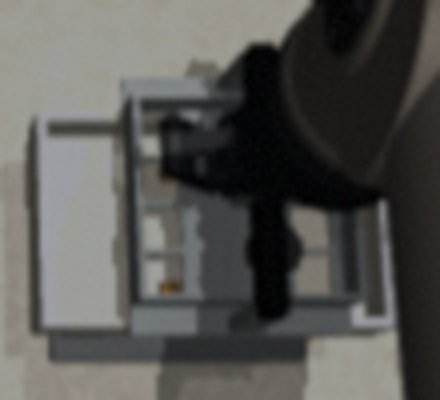

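Emit:
move_arm:
  gripper: [0, 0, 0, 0, 0]
  xyz:
    - [0, 0, -0.5]
    - [0, 0, -1.5]
    - [0, 0, -3]
    - [0, 0, -4.5]
    - [0, 0, -6]
  twist: [0, 0, 0, 0, 0]

```text
t: 22.37
eef_pos: [0.563, -0.219, 0.34]
tool_rot: [-0.0, 1.0, -0.008, 0.0]
contact_force: [0.0, -0.9, -4.4]
gripper_width: 0.149
```

Emit:
move_arm:
  gripper: [0, 0, 0, 0, 0]
  xyz:
    - [0, 0, -1.5]
    - [0, 0, -2.8]
    - [0, 0, -3.6]
    - [0, 0, -4.1]
    - [0, 0, -4.3]
  twist: [0, 0, 0, 0, 0]

```text
t: 22.78
eef_pos: [0.5631, -0.219, 0.3826]
tool_rot: [0.0, 1.0, -0.008, 0.001]
contact_force: [-0.0, 0.1, -4.8]
gripper_width: 0.15
```

```bash
python3 - <<'E'
from h import *
read_camera('wrist');d=read_camera('wrist'); cv2.imwrite('pics/w10.png',d['pixels'][:,:,::-1])
d=read_camera('scene'); a=cv2.resize(d['pixels'][120:245,190:310],None,fx=4.8,fy=4.8,interpolation=cv2.INTER_CUBIC)
cv2.imwrite('pics/s10.png',a[:,:,::-1])
o=get_obs(); print(o['t'],o['eef_pos'],o['contact_force'],o['tool_rot'])
E
```

```text
22.9333 [ 0.56268413 -0.21893867  0.38106437] [-4.47598250e-03  1.05654398e-01 -5.35392230e+00] [-1.48956629e-04  9.99967103e-01 -8.09162043e-03 -5.43985832e-04]
```

View pics/s10.png

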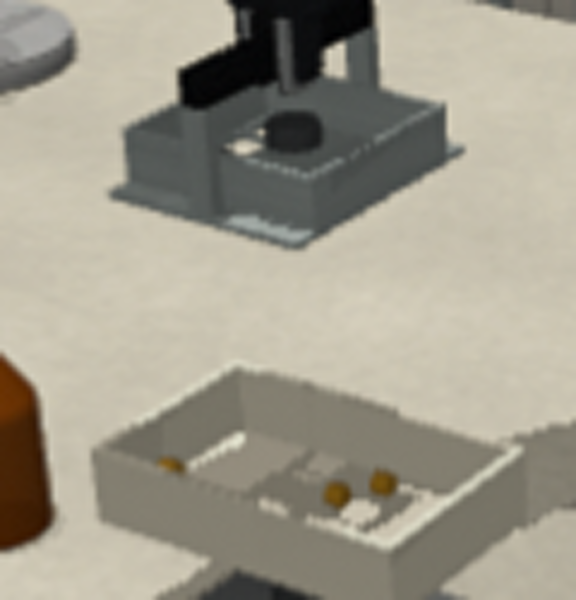

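View pics/w10.png

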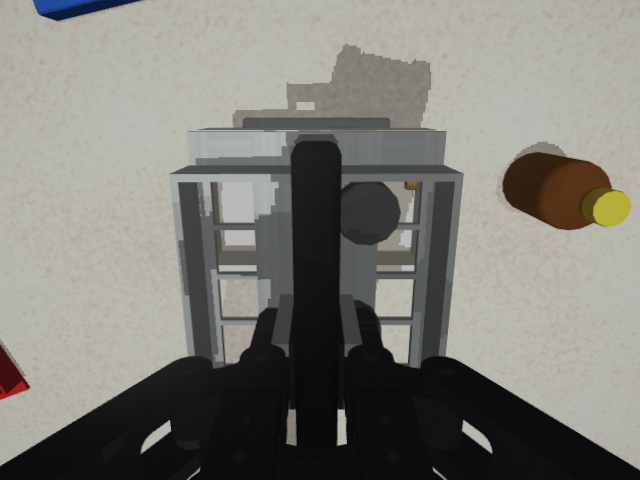

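```bash
python3 - <<'E'
from h import *
dt=read_camera('top'); ds=read_camera('scene'); 
b=cv2.resize(dt['pixels'][190:290,360:480],None,fx=5,fy=5,interpolation=cv2.INTER_CUBIC); cv2.imwrite('pics/t10.png',b[:,:,::-1])
print(onz(dt,[[411.2,233],[412.5,261.8]],.084).round(3))
print(onz(ds,[[190+212/6,150+400/6],[260.2,222.8],[270,220.5]],.084).round(3))
for q in ['small0_center']:
  for c in ['scene','top']: print(c,q,[(round(r['p'],2),[round(float(v),3) for v in r['centre']]) for r in spot_point(q,c)])
E
```

```text
[[ 0.596 -0.202  0.084]
 [ 0.531 -0.201  0.084]]
[[ 0.568 -0.308  0.084]
 [ 0.548 -0.214  0.084]
 [ 0.526 -0.2    0.084]]
scene small0_center [(0.51, [0.562, -0.222, 0.327]), (0.47, [0.531, -0.203, 0.089])]
top small0_center []
```

View pics/t10.png

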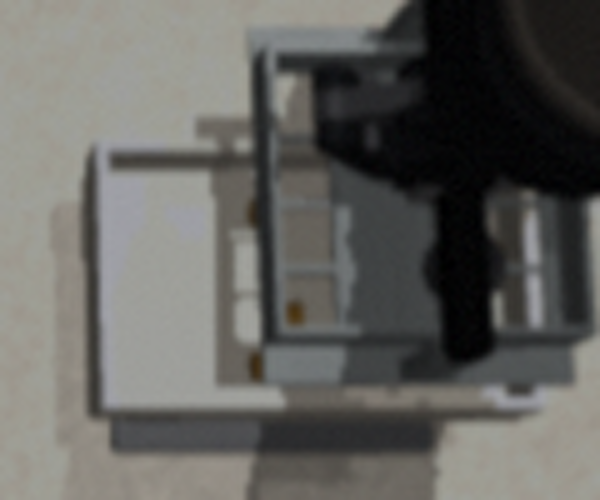

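Four slugs show in the pan, matched across the top and scene views: (0.596,-0.202), (0.531,-0.201), (0.548,-0.214) and (0.568,-0.308). The sieve shows no brass. Carrying back to the mat.

Emit:
move_arm:
  gripper: [0, 0, 0, 0, 0]
  xyz:
    - [0, -0.2, 0]
    - [0, -0.6, 0]
    - [0, -1.2, 0]
    - [0, -2.0, 0]
    - [0, -3.0, 0]
  twist: [0, 0, 0, 0, 0]

```text
t: 23.55
eef_pos: [0.5634, -0.1883, 0.3817]
tool_rot: [-0.0, 1.0, -0.008, -0.0]
contact_force: [1.3, 1.1, -5.8]
gripper_width: 0.147
```

Emit:
move_arm:
  gripper: [0, 0, 0, 0, 0]
  xyz:
    - [0, -1.2, 0]
    - [0, -2.6, 0]
    - [0, -4.2, 0]
    - [0, -5.8, 0]
    - [0, -7.4, 0]
  twist: [0, 0, 0, 0, 0]

```text
t: 23.97
eef_pos: [0.5646, -0.1126, 0.3819]
tool_rot: [-0.0, 1.0, -0.007, 0.0]
contact_force: [0.1, 0.4, -5.3]
gripper_width: 0.149
```

Emit:
move_arm:
  gripper: [0, 0, 0, 0, 0]
  xyz:
    - [0, -1.6, 0.2]
    - [0, -3.2, 0.5]
    - [0, -4.8, 0.9]
    - [0, -6.4, 1.4]
    - [0, -8, 2]
  twist: [0, 0, 0, 0, 0]

```text
t: 24.38
eef_pos: [0.5658, -0.0326, 0.362]
tool_rot: [-0.0, 1.0, -0.007, 0.0]
contact_force: [0.6, -0.8, -5.2]
gripper_width: 0.15
```

Emit:
move_arm:
  gripper: [0, 0, 0, 0, 0]
  xyz:
    - [0, -1.6, 0.7]
    - [0, -3.2, 1.4]
    - [0, -4.8, 2.1]
    - [0, -6.4, 2.8]
    - [0, -8, 3.5]
  twist: [0, 0, 0, 0, 0]

```text
t: 24.8
eef_pos: [0.5668, 0.0473, 0.3266]
tool_rot: [-0.0, 1.0, -0.007, 0.0]
contact_force: [0.5, 0.1, -5.3]
gripper_width: 0.149
```

Emit:
move_arm:
  gripper: [0, 0, 0, 0, 0]
  xyz:
    - [0, -1.6, 0.7]
    - [0, -3.2, 1.4]
    - [0, -4.8, 2.1]
    - [0, -6.4, 2.8]
    - [0, -8, 3.5]
  twist: [0, 0, 0, 0, 0]

```text
t: 25.22
eef_pos: [0.568, 0.1272, 0.2917]
tool_rot: [-0.0, 1.0, -0.008, 0.0]
contact_force: [-0.1, 0.3, -4.3]
gripper_width: 0.148
```

Emit:
move_arm:
  gripper: [0, 0, 0, 0, 0]
  xyz:
    - [0, -1.5, 0.6]
    - [0, -2.9, 1.1]
    - [0, -4.2, 1.5]
    - [0, -5.4, 1.8]
    - [0, -6.5, 2]
  twist: [0, 0, 0, 0, 0]

```text
t: 25.63
eef_pos: [0.5692, 0.1916, 0.2715]
tool_rot: [-0.0, 1.0, -0.008, -0.0]
contact_force: [0.4, -0.4, -5.2]
gripper_width: 0.149
```

Emit:
move_arm:
  gripper: [0, 0, 0, 0, 0]
  xyz:
    - [0, -1, 0]
    - [0, -1.8, 0]
    - [0, -2.5, 0]
    - [0, -3.1, 0]
    - [0, -3.6, 0]
  twist: [0, 0, 0, 0, 0]

```text
t: 26.05
eef_pos: [0.5703, 0.2264, 0.2719]
tool_rot: [0.0, 1.0, -0.008, 0.0]
contact_force: [-0.5, -0.4, -5.0]
gripper_width: 0.152
```

Emit:
move_arm:
  gripper: [0, 0, 0, 0, 0]
  xyz:
    - [0, -0.4, 0]
    - [0, -0.7, 0]
    - [0, -0.9, 0]
    - [0, -1, 0]
    - [0, -1, 0]
  twist: [0, 0, 0, 0, 0]

```text
t: 26.47
eef_pos: [0.5704, 0.2359, 0.2717]
tool_rot: [0.0, 1.0, -0.008, 0.0]
contact_force: [0.6, 0.3, -4.3]
gripper_width: 0.152
```

```bash
python3 - <<'E'
from h import *
for c in ['top','scene']:
    d=read_camera(c); cv2.imwrite(f'pics/{c}11.png',d['pixels'][:,:,::-1])
    for q in ['sieve','mat','small0_center','large0_center']:
        print(c,q,[(round(r['p'],2),[round(float(v),3) for v in r['centre']]) for r in spot_point(q,c)])
d=read_camera('top'); h=d['pixels'].astype(int)
b=cv2.resize(d['pixels'][190:290,170:480],None,fx=2.5,fy=2.5,interpolation=cv2.INTER_CUBIC); cv2.imwrite('pics/t11.png',b[:,:,::-1])
o=get_obs(); print(o['t'],o['eef_pos'],o['contact_force'],o['tool_rot'],o['q'])
E
```

```text
top sieve [(0.72, [0.57, 0.238, 0.152]), (0.62, [0.794, 0.23, -0.001])]
top mat [(0.58, [0.572, 0.238, -0.001])]
top small0_center [(0.4, [0.53, -0.202, 0.09]), (0.29, [0.558, -0.449, -0.001])]
top large0_center [(0.65, [0.567, 0.239, 0.217]), (0.36, [0.548, 0.222, 0.165]), (0.34, [0.572, 0.237, 0.153])]
scene sieve [(0.75, [0.799, 0.231, 0.001]), (0.71, [0.568, 0.233, 0.151]), (0.59, [0.355, 0.216, 0.002])]
scene mat [(0.87, [0.575, 0.238, -0.0])]
scene small0_center [(0.57, [0.53, -0.202, 0.09])]
scene large0_center [(0.62, [0.543, 0.217, 0.167]), (0.37, [0.77, -0.048, 0.001])]
27.0167 [0.57036919 0.23587275 0.27169564] [-0.85671619  0.40083332 -4.47653632] [ 2.49705243e-05  9.99966741e-01 -8.15568431e-03  1.46471199e-05] [-0.21740781  0.43990091 -0.36606115  1.71251805  0.17966946  1.02225587
 -2.23280196]
```

View pics/t11.png

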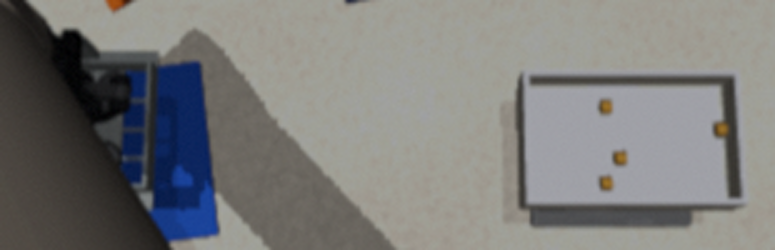

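View pics/scene11.png

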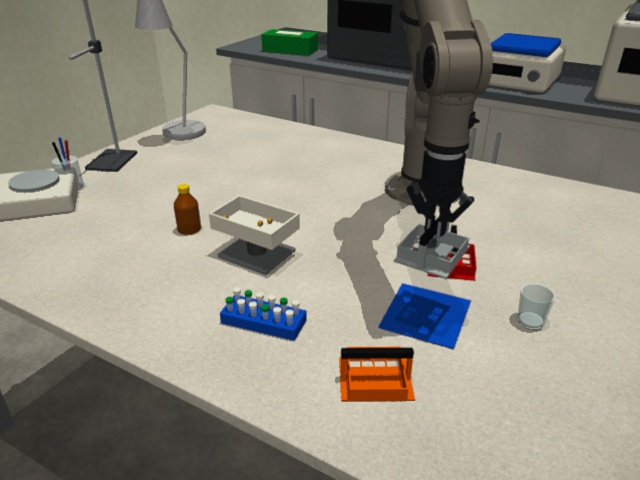

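Emit:
move_arm:
  gripper: [0, 0, 0, 0, 0]
  xyz:
    - [0.05, -0.05, 0.4]
    - [0.1, -0.1, 1.2]
    - [0.1, -0.1, 2.4]
    - [0.1, -0.1, 3.8]
    - [0.1, -0.1, 5.2]
  twist: [0, 0, 0, 0, 0]

```text
t: 27.43
eef_pos: [0.5711, 0.2368, 0.218]
tool_rot: [0.0, 1.0, -0.008, -0.0]
contact_force: [-0.1, -0.0, -5.7]
gripper_width: 0.149
```

Emit:
move_arm:
  gripper: [0, 0, 0, 0, 0]
  xyz:
    - [0, 0, 1.4]
    - [0, 0, 2.8]
    - [0, 0, 4.2]
    - [0, 0, 5.4]
    - [0, 0, 6.4]
  twist: [0, 0, 0, 0, 0]

```text
t: 27.85
eef_pos: [0.5707, 0.2366, 0.1535]
tool_rot: [0.0, 1.0, -0.008, -0.001]
contact_force: [0.1, -0.1, -4.9]
gripper_width: 0.153
```

Emit:
move_arm:
  gripper: [0, 0, 0, 0, 0]
  xyz:
    - [0, 0, 0.7]
    - [0, 0, 1.2]
    - [0, 0, 1.6]
    - [0, 0, 1.9]
    - [0, 0, 2.1]
  twist: [0, 0, 0, 0, 0]

```text
t: 28.27
eef_pos: [0.5716, 0.2371, 0.1348]
tool_rot: [-0.0, 1.0, -0.008, 0.0]
contact_force: [0.5, -0.3, -5.2]
gripper_width: 0.148
```

Emit:
move_arm:
  gripper: [0, 0, 0, 0, 0]
  xyz:
    - [0, 0, 0.1]
    - [0, 0, 0.2]
    - [0, 0, 0.3]
    - [0, 0, 0.4]
    - [0, 0, 0.5]
  twist: [0, 0, 0, 0, 0]

```text
t: 28.68
eef_pos: [0.5715, 0.237, 0.1298]
tool_rot: [-0.0, 1.0, -0.008, 0.0]
contact_force: [0.5, 0.3, -4.7]
gripper_width: 0.148
```

Emit:
move_arm:
  gripper: [0, 0, 0, 0, 0]
  xyz:
    - [0, 0, 0.07]
    - [0, 0, 0.14]
    - [0, 0, 0.21]
    - [0, 0, 0.28]
    - [0, 0, 0.35]
  twist: [0, 0, 0, 0, 0]

```text
t: 29.1
eef_pos: [0.5714, 0.2369, 0.1261]
tool_rot: [-0.0, 1.0, -0.008, 0.0]
contact_force: [0.7, 0.7, -5.7]
gripper_width: 0.148
```

Emit:
move_arm:
  gripper: [0, 0, 0, 0, 0]
  xyz:
    - [0, 0, 0.05]
    - [0, 0, 0.1]
    - [0, 0, 0.15]
    - [0, 0, 0.15]
    - [0, 0, 0.15]
  twist: [0, 0, 0, 0, 0]

```text
t: 29.52
eef_pos: [0.5714, 0.2369, 0.1247]
tool_rot: [0.0, 1.0, -0.008, 0.0]
contact_force: [-0.1, -0.4, -4.5]
gripper_width: 0.151
```

Emit:
move_arm:
  gripper: [0, 0, 0]
  xyz:
    - [0, 0, 0.04]
    - [0, 0, 0.08]
    - [0, 0, 0.08]
  twist: [0, 0, 0]

```text
t: 29.77
eef_pos: [0.5713, 0.2369, 0.1238]
tool_rot: [0.0, 1.0, -0.008, -0.0]
contact_force: [-0.5, -0.1, -5.3]
gripper_width: 0.145
```

Emit:
move_arm:
  gripper: [0, 0, 0]
  xyz:
    - [0, 0, 0.04]
    - [0, 0, 0.08]
    - [0, 0, 0.08]
  twist: [0, 0, 0]

```text
t: 30.02
eef_pos: [0.5716, 0.237, 0.1237]
tool_rot: [-0.0, 1.0, -0.008, 0.0]
contact_force: [-1.5, -1.3, 1.2]
gripper_width: 0.151
```

Emit:
move_arm:
  gripper: [0.18, 0.22, 0.3, 0.4, 0.5]
  xyz:
    - [0, 0, 0]
    - [0, 0, 0]
    - [0, 0, 0]
    - [0, 0, 0]
    - [0, 0, 0]
  twist: [0, 0, 0, 0, 0]
  squeeze: 20

```text
t: 30.43
eef_pos: [0.5715, 0.237, 0.1232]
tool_rot: [-0.0, 1.0, -0.008, 0.0]
contact_force: [-1.3, -0.9, -0.6]
gripper_width: 0.493
```

Emit:
move_arm:
  gripper: [0.6, 0.7, 0.7, 0.7, 0.7]
  xyz:
    - [0, 0, 0]
    - [0, 0, 0]
    - [0, 0, 0]
    - [0, 0, -0.5]
    - [0, 0, -1.5]
  twist: [0, 0, 0, 0, 0]

```text
t: 30.85
eef_pos: [0.5707, 0.2365, 0.1375]
tool_rot: [0.001, 1.0, -0.008, -0.001]
contact_force: [0.6, 0.5, 0.3]
gripper_width: 0.7
```

```bash
python3 - <<'E'
from h import *
d=read_camera('wrist'); cv2.imwrite('pics/w12.png',d['pixels'][:,:,::-1])
o=get_obs(); print(o['t'],o['eef_pos'],o['contact_force'],o['gripper_width'])
E
```

```text
30.9 [0.57201686 0.23732677 0.14041542] [-0.33577531 -0.34314341  0.52066483] 0.6988272695247517
```

View pics/w12.png

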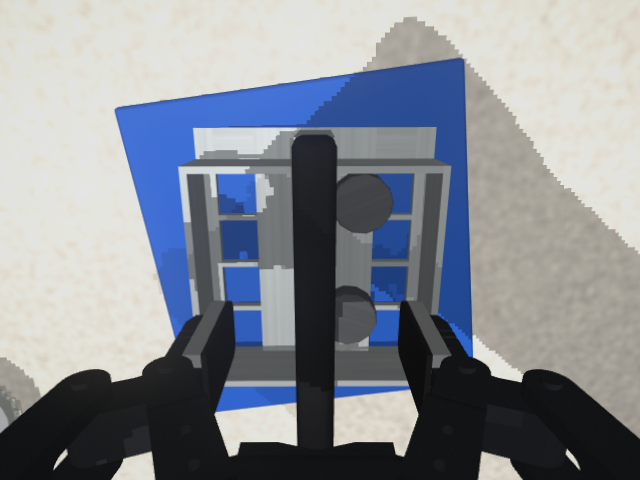

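Released, with two large slugs and no brass in the sieve, sitting on the mat. Rising clear.

Emit:
move_arm:
  gripper: [0.7, 0.7, 0.7, 0.7, 0.7]
  xyz:
    - [0, 0, -2]
    - [0, 0, -4.5]
    - [0, 0, -8]
    - [0, 0, -11.5]
    - [0, 0, -14]
  twist: [0, 0, 0, 0, 0]

```text
t: 31.32
eef_pos: [0.572, 0.2375, 0.2822]
tool_rot: [-0.001, 1.0, -0.008, 0.002]
contact_force: [0.9, -0.3, 0.5]
gripper_width: 0.697
```

Emit:
move_arm:
  gripper: [0.7, 0.7, 0.7, 0.7, 0.7]
  xyz:
    - [0, 2, -1]
    - [0, 5, -1]
    - [0, 8.5, -1]
    - [0, 12, -1]
    - [0, 15, -1]
  twist: [0, 0, 0, 0, 0]

```text
t: 31.73
eef_pos: [0.5688, 0.0846, 0.2891]
tool_rot: [0.0, 1.0, -0.009, 0.001]
contact_force: [0.6, -0.5, -1.2]
gripper_width: 0.706
```

Emit:
move_arm:
  gripper: [0.7, 0.7, 0.7, 0.7, 0.7]
  xyz:
    - [0, 2, 0]
    - [0, 3, 0]
    - [0, 3, 0]
    - [0, 3, 0]
    - [0, 3, 0]
  twist: [0, 0, 0, 0, 0]

```text
t: 32.15
eef_pos: [0.5684, 0.0592, 0.2884]
tool_rot: [-0.001, 1.0, -0.007, 0.0]
contact_force: [0.4, 0.2, -0.3]
gripper_width: 0.697
```

```bash
python3 - <<'E'
from h import *
for c in ['top','scene']:
    d=read_camera(c); cv2.imwrite(f'pics/{c}13.png',d['pixels'][:,:,::-1])
    for q in ['sieve','mat','tube_rack','reagent','beaker']:
        print(c,q,[(round(r['p'],2),[round(float(v),3) for v in r['centre']]) for r in spot_point(q,c)])
o=get_obs(); print(o['t'],o['eef_pos'],o['contact_force'],o['gripper_width'],np.abs(o['joint_vel']).max())
E
```

```text
top sieve [(0.75, [0.354, 0.218, -0.002]), (0.72, [0.798, 0.227, -0.001]), (0.69, [0.57, 0.24, 0.004]), (0.39, [0.571, 0.275, 0.008])]
top mat [(0.88, [0.571, 0.239, -0.007]), (0.45, [0.604, 0.212, 0.018])]
top tube_rack [(0.75, [0.772, -0.046, -0.001])]
top reagent [(0.83, [0.558, -0.45, 0.0]), (0.35, [0.551, -0.214, 0.085])]
top beaker [(0.62, [0.475, 0.436, -0.001])]
scene sieve [(0.88, [0.8, 0.23, 0.001]), (0.75, [0.568, 0.234, 0.004]), (0.59, [0.356, 0.214, -0.002]), (0.55, [0.519, -0.217, 0.04])]
scene mat [(0.67, [0.772, -0.05, 0.003])]
scene tube_rack [(0.65, [0.771, -0.049, 0.0])]
scene reagent [(0.86, [0.56, -0.447, 0.001]), (0.22, [0.565, -0.217, -0.001])]
scene beaker [(0.57, [0.476, 0.437, 0.002])]
32.75 [0.56844839 0.05696407 0.28807674] [-0.78928654  0.34934216 -0.32831728] 0.7034911295007263 0.0010839936281821809
```

View pics/top13.png

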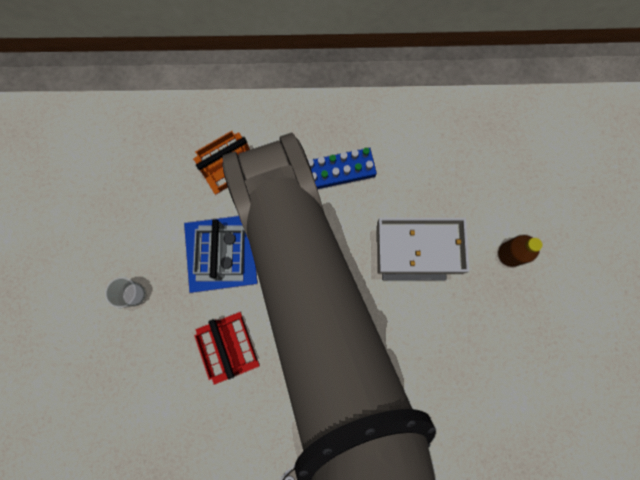

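View pics/scene13.png

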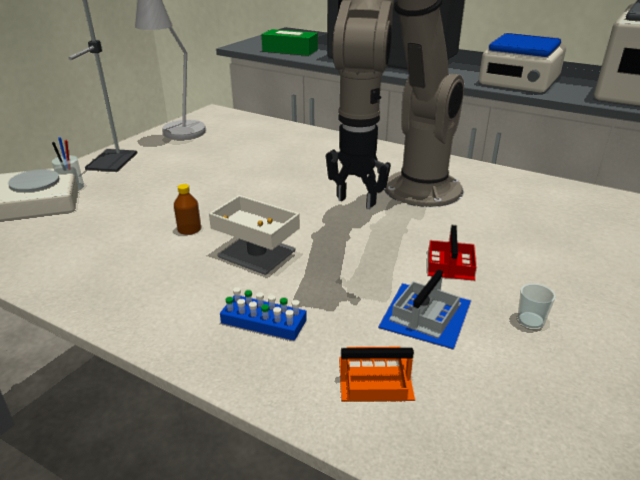

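The sieve is on the mat at about (216,250) in the top picture with two dark slugs in it. The pan holds four brass slugs, and the bystanders have not moved. Handing in.

```bash
python3 -c "
from station import *
print(hand_in())"
```

```text
the job is handed in; nothing more can be done
None
```

The job is handed in, at about 33 s of robot time out of the 72 s allowed. All four brass slugs are in the pan, and the sieve is back on the mat with only the two large dark slugs in it.

- **Pick-up and carry:** I gripped the steel sieve on the blue mat by its handle bar and carried it level to the pan. The slugs stayed put on the way.
- **Finding the rim:** I felt for the rim in small steps and met it at about 0.117 m. The highest reading was about 11 N on the rim, counting the sieve's own weight, but force was only read at the end of each move.
- **Shaking:** I commanded strokes of 20 to 22 mm each way and ran three short bouts. After the first bout one brass slug was still in the sieve, so I ran two more. Readings at the stroke targets showed 16 to 18 mm because the arm lags, so I have no reading of the actual peak travel.
- **Putting it back:** I set the sieve down gently, at about 6 N, at roughly (0.571, 0.237) on the mat, which is within about 3 mm of its measured centre. Then I let go and moved clear.

**Last checks:** The top picture showed all four brass slugs in the pan. The scene picture showed only three there, because its near wall hides the fourth. The rack, bottle and beaker read the same as at the start to within the measurement error, and the arm was at rest touching nothing.

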